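# Couple the stirrer shaft to an overhead stirrer's chuck

## Robot

A 7-joint arm with a two-finger parallel gripper is mounted at the origin on the work surface. World frame = base frame: x ahead of the robot, y to its left, z up, the work surface at z = 0. Lengths are in m, angles in rad, forces in N, time in s.
With the tool pointing down it reaches from about 0.4 to 0.85 m from the base axis. Payload 10.4 kg.
Tool frame: the origin (TCP) lies between the finger pads; the fingertips stand manip.tip_extent ahead of it and the grasp point (between the pads) lies 6 mm ahead of it (manip.tip_extent is the distance from the TCP to the fingertips, in m); z points along the fingers, y is the line along which they close (so a half turn about z gives the same grasp; the last joint's range is limited). The gripper opens to 85 mm and grips with 20 to 120 N. Pads are 22 mm wide; open, the fingers measure 114 mm over their backs; the gripper's body (76 mm by 85 mm) begins 54 mm behind the grasp point. The pads swing forward as they close: fully open they stand 13 mm farther back than shut.
Start: joints at [1.317, 0.332, -0.065, 1.46, 0.022, 1.35, -0.088], TCP at [0.143, -0.608, 0.256] pointing down, gripper open.
Joint ranges: [-2.6, 2.6], [-0.5, 2.12], [-1.47, 1.34], [0.16, 2.42], [-1.27, 4.41], [0.06, 2.06], [-2.6, 2.6]. Speed limits (rad/s): [2.22, 2.22, 2.79, 2.79, 3.14, 3.14, 3.14].

## Interface

Orientations are given as a unit quaternion [x, y, z, w].
In Python, from workcell import get_obs, optics, workorder, manip gives the robot as it stands.
- The arm moves only by the tool jog_arm, never from a script. Its argument "increments" is a list of rows, each a list of 7 numbers: the shift along the tool's x, y, z in m, then the turn, a rotation vector about the tool's x, y, z in rad, then the opening, from -1 (shut) to 1 (fully open). A call has 1 to 5 rows; each row is the pose to reach, as a shift and turn from the pose commanded when the call began, along the tool's axes at that moment; what a row does not reach only later rows make up. A row lasts 1/12 s, in which the tool goes at most 41.7 mm and 7.16 degrees, less where a joint would pass 70% of its speed; a pose out of reach is approached as far as the arm can. A call with a gripper value outside its range is refused whole. The fingers move at their own pace and stop on an object; "grip_force" is the grip in N (left out, the last holds). Time passes only in rows, so rows that repeat a pose let the fingers close. It gives the time, the measured TCP pose, the force, the opening and the grip force at its end, in the units of the state.
- get_obs(): the state, without advancing time (a new reading comes with each control period).
- optics.camera(name): name is "side" or "top"; returns a dict with "color" (480x640x3 uint8, red, green, blue), "depth" (480x640 float32, m along the optical axis (not along the pixel's ray), 0 where there is no reading), "K" (3x3 intrinsics, pixels), "R" (3x3) and "t" (3): a world point X has camera coordinates R X + t. Camera axes: x right, y down, z forward; pixel columns grow to the right and rows downward; lengths in m; the calibration is good to about 2 mm. A picture is of the moment at which its call begins.
- workorder.hand_in(): hands the job in; it is judged then, once.
The state is a dict: "clock": time; "joint_pos": joint angles; "joint_velocities": joint speeds; "tau": joint torques, N m; "position": TCP position; "ee_rot": TCP orientation; "ft_force": force on the tool from outside, world axes, zero at the start; "torque": the same for the moment, N m; "grip_width": opening from 0.0 (shut) to 1.0 (fully open); "grasp_force": force on a finger pad.
Only numpy, scipy, OpenCV 4.12 (cv2) and the standard library are available. Lean on these libraries where they do the work, as an engineer would, in place of code of your own. Each camera call takes 0.05 s, during which the arm holds its last target. There are 200 camera calls.

## Task

Push the stirrer shaft straight up through its gland into the open chuck of the overhead stirrer until it stops. Then turn the chuck's sleeve counter-clockwise, seen from above, as far as it will go, so that the jaws grip the shaft firmly, and let go. Do not knock the glass vessel or its probe, and leave the bottle, beaker and jar standing where they are.

Things in the scene. Friction and masses are not known exactly. Their poses are not given: they have to be found in the camera images.
- stirrer: Fixed overhead stirrer on a grey plate stand (12 mm thick, x = -75 to 195, y = -90 to 90 mm). Origin on the bench under the vertical spindle axis; z up, +x to the 16 mm steel column (612 mm tall) that stands 155 mm from the axis. White motor head above, 405 to 590 mm up: round front of radius 45 mm about the axis and, behind it, an 84 mm wide box to x = 105 mm.
- chuck: Three-jaw chuck hanging jaws down from the head on a 14 mm spindle. Origin on the axis at the sleeve's lower edge, 270 mm up; z up. From z = 0: black fluted sleeve 40 mm across, 42 mm tall; above it a steel collar 37 mm across to z = 57, bare spindle to 110, grey bearing nose (40 mm across) to 135. Jaw tips reach to z = -4 to -11 mm. The spindle does not turn.
- chuck_grip (a point): Point on the axis at half height of the sleeve (291 mm up): where to take the sleeve, fingers on either side, tool tilted because the head is above and the shaft below.
- sleeve (a joint): Turn of the sleeve (rad, 0 to 3.5). It grows counter-clockwise seen from above, which closes all three jaws together, 1.5 mm nearer the axis per rad. Starts between 0.5 and 1.5 (open, shaft passes). The jaws touch the shaft at about 3.0, press harder as it turns on, and it goes no further at 3.5: firm from about 3.3. Friction 0.25 N m; it stays where left.
- shaft: Steel stirrer shaft, 10 mm in diameter, upright on the spindle axis, held by friction (about 6 N, plus 1.8 N weight) in the gland of the vessel's lid. Origin: centre of its top end, 264 mm up at the start, just under the jaws. It slides up 30 mm to its stop in the chuck (294 mm) and stays where left. Bare between the gland's top (128 mm up) and the jaws.
- vessel: Fixed glass vessel, 114 mm across at its clamp ring (102 mm above the bench). Origin on the spindle axis, 12 mm above the bench. Lid to 113 mm, gland in its middle (33 mm across) to 128 mm. At its +x side a probe with a grey head 18 mm thick (cap 25 mm) leaves the lid 38 mm from the axis, leaning 15 deg outward, up to 222 mm above the bench. Two stoppers (to 128 mm) at 120 deg from it.
- bottle: Amber glass bottle, 62 mm across, 125 mm tall, standing loose beside the stand; bystander. Origin at the centre of its underside, z up.
- beaker: Empty glass beaker, 72 mm across, 95 mm tall, standing loose beside the stand; bystander. Origin at the centre of its underside, z up.
- jar: White plastic jar with blue lid, 68 mm across, 85 mm tall, standing loose beside the stand; bystander. Origin at the centre of its underside, z up.

How it is judged:
By the outcome, as a careful person would: the job done as asked, in the order asked, and still so for the second after the job is handed in, with the robot touching nothing.
It also fails if it takes over 67 s, if anything falls off the work surface, if the arm or the gripper's body presses on something with over 40 N, if the wrist force passes 120 N, or if a joint passes its speed limit or range.

## Working session

There is one attempt and no reset: what is moved stays moved. The work goes in short steps, Python scripts to look and compute and a tool call to move; the robot and the scene stay as the last step left them, time stands still between calls to the robot, and variables do not carry over. Pictures are saved under pics/ and viewed, at most 10 in all, crops included, and the job is handed in when it is done.

Besides the shell and the picture viewer there is one more tool, called after "Request:" by a JSON object that holds its "name" and its "arguments". jog_arm: Moves the arm, as the interface text tells. Its arguments: {"type":"object","properties":{"increments":{"type":"array"},"grip_force":{"type":"number"}},"required":["increments"]}

```bash
mkdir -p pics; ls; cat > h.py <<'E'
import numpy as np, cv2
from workcell import get_obs, optics, workorder, manip
def snap(n,f):
    c=optics.camera(n); cv2.imwrite(f'pics/{f}.png',c['color'][:,:,::-1]); return c
def cloud(c):
    K,R,t=c['K'],c['R'],c['t']; d=c['depth']; v,u=np.mgrid[:480,:640]
    P=np.stack([(u-K[0,2])/K[0,0]*d,(v-K[1,2])/K[1,1]*d,d],-1)
    return (P-t)@R
E
python3 - <<'E'
from h import *
o=get_obs(); print(o); print({k:getattr(manip,k) for k in dir(manip) if k[0]!='_'})
for n in('side','top'):
    c=snap(n,n+'0'); np.savez(n+'0.npz',**c); print(n,c['K'],c['R'],-c['R'].T@c['t'])
E
```

```text
pics
{'clock': 0.0, 'joint_pos': array([ 1.31739484,  0.33286205, -0.06471935,  1.4609725 ,  0.02160758,
        1.34987774, -0.08849865]), 'joint_velocities': array([ 0.00060358, -0.0006289 , -0.00011184, -0.0006727 ,  0.00044628,
       -0.00114139, -0.00077397]), 'tau': array([-2.85446913e-04, -6.25446153e+01,  4.87365935e-02, -3.91603124e+01,
        1.61840947e-02,  9.99039214e-03,  1.98789098e-05]), 'position': array([ 0.14289926, -0.60808836,  0.25550719]), 'ee_rot': array([ 9.93345996e-01,  1.15166082e-01, -1.15531385e-04, -7.02395017e-04]), 'ft_force': array([-0.43060476,  0.34462435, -0.15131064]), 'torque': array([-0.02728004,  0.01356887,  0.03142971]), 'grasp_force': 0.0, 'grip_width': 1.0025482189041612}
{'MotionError': <class 'workcell.MotionError'>, 'tip_extent': 0.025}
side [[472.93310192   0.         320.85073855]
 [  0.         472.93310192 242.18779381]
 [  0.           0.           1.        ]] [[ 0.91773972 -0.39717066 -0.0030448 ]
 [-0.19357816 -0.44057966 -0.87659401]
 [ 0.34681595  0.80507455 -0.48122102]] [ 0.25972686 -0.70931785  0.62062095]
top [[610.07117891   0.         313.7388274 ]
 [  0.         610.07117891 242.8918013 ]
 [  0.           0.           1.        ]] [[ 0.01768601 -0.99983621  0.00384242]
 [-0.99040369 -0.01804574 -0.13702144]
 [ 0.13706833 -0.00138218 -0.99056063]] [0.449245   0.02603391 1.28651897]
```

View pics/side0.png

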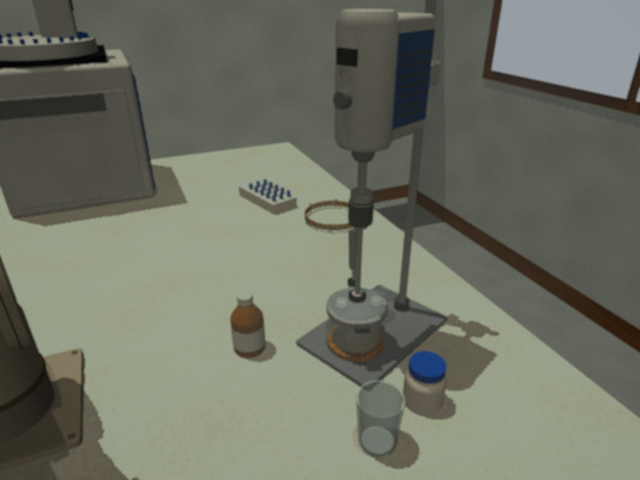

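View pics/top0.png

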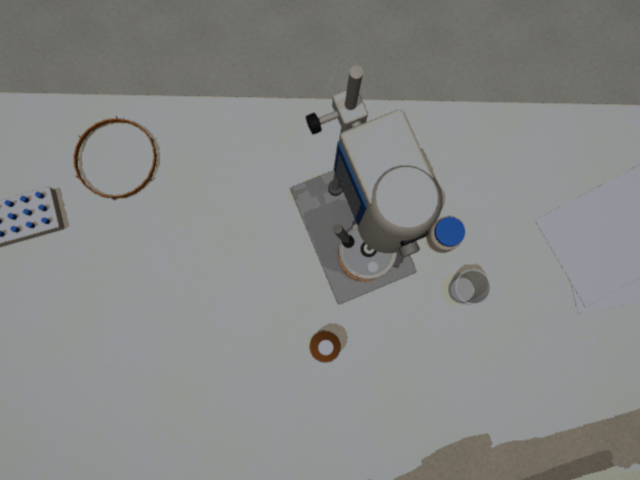

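The side view shows the chuck sleeve near (360,213), the shaft from there down to (358,295), the probe at about (352,262) and the column at (410,220). In the top view, the plate spans (290,190) to (415,300), with the vessel at (368,252), bottle at (325,346), jar at (448,232) and beaker at (468,286). Next I'll measure the axis.

```bash
cat > m.py <<'E'
from h import *
T=dict(np.load('top0.npz')); S=dict(np.load('side0.npz'))
def plane(c,uv,z):
    r=np.c_[np.atleast_2d(uv),np.ones(len(np.atleast_2d(uv)))]@np.linalg.inv(c['K']).T@c['R']; o=-c['R'].T@c['t']
    return o+r*((z-o[2])/r[:,2])[:,None]
P=cloud(T)
def fit(p):
    A=np.c_[p[:,:2],np.ones(len(p))]; s=np.linalg.lstsq(A,(p[:,:2]**2).sum(1),rcond=None)[0]; return s[:2]/2,np.sqrt(s[2]+(s[:2]**2).sum()/4)
# plate by height
m=((P[...,2]>.006)&(P[...,2]<.018)).astype(np.uint8); m[:170]=0;m[310:]=0;m[:,:270]=0;m[:,430:]=0
g=T['color'].astype(int); 
p=P[m>0]; print('plate n',len(p)); (c,wh,a)=cv2.minAreaRect((p[:,:2]*1000).astype(np.float32)); print('plate',c,wh,a, cv2.boxPoints((c,wh,a)))
# head top
h=P[(P[...,2]>.58)&(P[...,2]<.6)]; print('head',len(h),h.min(0),h.max(0))
# side cloud: sleeve, spindle, column
Q=cloud(S)
for n,(u0,u1,v0,v1) in dict(sleeve=(349,372,205,222),spindle=(359,366,165,186),shaft=(357,362,232,245),col=(408,418,160,280)).items():
    q=Q[v0:v1,u0:u1].reshape(-1,3); q=q[np.abs(q-np.median(q,0)).max(1)<.12]; print(n,len(q),np.median(q,0),q.min(0),q.max(0))
for n,(u,v,z0,z1) in dict(bottle=(325,347,.10,.14),jar=(449,232,.07,.1),beaker=(468,286,.085,.105)).items():
    q=P[v-30:v+30,u-30:u+30].reshape(-1,3); q=q[(q[:,2]>z0)&(q[:,2]<z1)]; print(n,len(q),(q.min(0)+q.max(0))/2,np.ptp(q,0))
# side edges per row by gray profile
gr=S['color'].astype(int).sum(2)
for v in (175,213,240): print(v,gr[v,340:385])
E
python3 m.py
```

```text
plate n 4977
plate (638.1005859375, -50.9736328125) (297.5215759277344, 336.39593505859375) 1.4709112644195557 [[ 485.07123  113.35031]
 [ 493.70636 -222.93478]
 [ 791.12994 -215.29758]
 [ 782.4948   120.98752]]
head 7852 [ 0.56031834 -0.12326605  0.58001221] [ 0.74593654 -0.00516505  0.59992998]
sleeve 389 [ 0.59023077 -0.10019959  0.29382241] [ 0.5781482  -0.10573798  0.27556837] [ 0.6121422  -0.08288932  0.31011506]
spindle 147 [ 0.59753259 -0.08925954  0.35493312] [ 0.59301496 -0.09243587  0.33722891] [ 0.60410633 -0.08437561  0.37191341]
shaft 65 [ 0.59763462 -0.08761227  0.24159991] [ 0.59484254 -0.09062112  0.22887102] [ 0.60273419 -0.08376493  0.25390361]
col 346 [ 0.74061318 -0.02841342  0.22564969] [ 0.73277265 -0.03220758  0.10329168] [ 0.74908122 -0.01932323  0.27572689]
bottle 241 [ 0.41326514 -0.0007157   0.1158193 ] [0.03227258 0.03454077 0.03160749]
jar 728 [ 0.64516664 -0.24591773  0.08118884] [0.05959131 0.05857796 0.02175123]
beaker 304 [ 0.53488538 -0.2877206   0.09356833] [0.07074137 0.07038595 0.01702345]
175 [289 280 286 289 282 283 283 289 285 286 286 290 288 290 295 296 283 245
 197 176 184 187 197 188 188 193 229 265 283 287 286 280 278 271 279 277
 271 272 272 273 266 279 277 275 265]
213 [450 446 447 447 444 446 433 384 272 165 118 124 119 111 123 114 114 112
 116 115 118 110 102 109 107 112 105 111 114 100  96 115 196 328 409 442
 446 432 403 348 278 225 186 186 189]
240 [446 445 445 443 439 442 443 422 341 236 192 189 196 196 189 178 175 188
 197 204 203 236 322 403 441 445 442 445 447 444 447 440 446 440 444 445
 448 442 445 441 443 446 446 444 454]
```

Request:
{"name": "jog_arm", "arguments": {"increments": [[0,0,0,0,0.12,0,1],[0,0,0,0,0.24,0,1],[0,0,0,0,0.36,0,1],[0,0,0,0,0.48,0,1],[0,0,0,0,0.6,0,1]]}}

```text
clock: 0.52
position: [0.1425, -0.609, 0.2572]
ee_rot: [0.948, 0.11, 0.296, -0.033]
ft_force: [-0.3, 0.2, -0.8]
grip_width: 0.996
grasp_force: 0.0
```

```bash
cat >> m.py <<'E'
print('----')
print(np.round(get_obs()['joint_pos'],3),get_obs()['position'])
ax=np.array([.600,-.083])
for nm,C in (('side',Q),('top',P)):
  for z0,z1 in((.13,.15),(.15,.17),(.17,.19),(.19,.21),(.21,.23),(.23,.25)):
    d=np.linalg.norm(C[...,:2]-ax,axis=2); q=C[(C[...,2]>z0)&(C[...,2]<z1)&(d>.018)&(d<.1)]
    if len(q)>5: print(nm,z0,len(q),np.round(np.median(q,0),4),np.round(q.min(0),3),np.round(q.max(0),3))
# axis fits with known radius: sleeve, column, shaft
from scipy.optimize import least_squares
for n,(u0,u1,v0,v1),r in (('sleeve',(350,371,204,222),.02),('spindle',(360,365,166,186),.007),('col',(408,418,160,280),.008)):
    q=Q[v0:v1,u0:u1].reshape(-1,3); q=q[np.abs(q-np.median(q,0)).max(1)<.1]
    s=least_squares(lambda a:np.hypot(*(q[:,:2]-a).T)-r,np.median(q,0)[:2]+[.01,.018],loss='soft_l1',f_scale=.002); print(n,s.x,np.sqrt(np.mean(s.fun**2)))
ring=P[(np.abs(P[...,2]-.107)<.008)&(np.hypot(P[...,0]-.6,P[...,1]+.083)<.065)]; print('ring',len(ring),ring.min(0),ring.max(0))
E
python3 m.py | sed -n '/----/,$p'
```

```text
----
[ 1.641  0.423 -0.117  1.456 -0.553  1.417  0.32 ] [ 0.14251515 -0.60897909  0.25724359]
side 0.13 32 [ 0.6133 -0.0412  0.1391] [ 0.606 -0.052  0.13 ] [ 0.617 -0.034  0.15 ]
side 0.15 63 [ 0.6104 -0.0392  0.161 ] [ 0.607 -0.044  0.15 ] [ 0.618 -0.032  0.169]
side 0.17 80 [ 0.6122 -0.0348  0.1802] [ 0.607 -0.041  0.17 ] [ 0.619 -0.022  0.189]
side 0.19 89 [ 0.6143 -0.0293  0.2001] [ 0.61  -0.036  0.19 ] [ 0.621 -0.019  0.21 ]
side 0.21 69 [ 0.6177 -0.0246  0.2171] [ 0.612 -0.03   0.21 ] [ 0.627 -0.012  0.222]
top 0.13 54 [ 0.6119 -0.0449  0.1321] [ 0.561 -0.095  0.13 ] [ 0.628 -0.033  0.136]
top 0.15 23 [ 0.6122 -0.0356  0.1606] [ 0.61  -0.041  0.153] [ 0.624 -0.024  0.169]
top 0.17 33 [ 0.6133 -0.0309  0.1787] [ 0.611 -0.037  0.171] [ 0.624 -0.02   0.19 ]
top 0.19 34 [ 0.6171 -0.0275  0.2001] [ 0.614 -0.032  0.191] [ 0.627 -0.015  0.21 ]
top 0.21 94 [ 0.622  -0.0171  0.2221] [ 0.613 -0.027  0.21 ] [ 0.632 -0.007  0.227]
sleeve [ 0.59973263 -0.08315318] 0.0012352826859419695
spindle [ 0.59505107 -0.095481  ] 0.001176830147379834
col [ 0.74184934 -0.02136754] 0.0011770679160279108
ring 1349 [ 0.54595729 -0.14680752  0.09904782] [ 0.65410765 -0.02497746  0.11498752]
```

Request:
{"name": "jog_arm", "arguments": {"increments": [[0,0,0,0,-0.12,0,1],[0,0,0,0,-0.24,0,1],[0,0,0,0,-0.36,0,1],[0,0,0,0,-0.48,0,1],[0,0,0,0,-0.6,0,1]]}}

```text
clock: 0.93
position: [0.1426, -0.609, 0.2573]
ee_rot: [0.993, 0.115, -0.003, 0.002]
ft_force: [-0.2, 0.6, -1.4]
grip_width: 0.997
grasp_force: 0.0
```

Request:
{"name": "jog_arm", "arguments": {"increments": [[0,0,0,0,-0.12,0,1],[0,0,0,0,-0.24,0,1],[0,0,0,0,-0.36,0,1],[0,0,0,0,-0.48,0,1],[0,0,0,0,-0.6,0,1]]}}

```text
clock: 1.35
position: [0.1438, -0.6086, 0.2572]
ee_rot: [0.948, 0.11, -0.296, 0.036]
ft_force: [-0.7, 0.4, -0.0]
grip_width: 1.002
grasp_force: 0.0
```

Request:
{"name": "jog_arm", "arguments": {"increments": [[0,0,0,0,-0.12,0,1],[0,0,0,0,-0.24,0,1],[0,0,0,0,-0.36,0,1],[0,0,0,0,-0.48,0,1],[0,0,0,0,-0.6,0,1]]}}

```text
clock: 1.77
position: [0.1443, -0.6083, 0.2564]
ee_rot: [0.818, 0.095, -0.563, 0.066]
ft_force: [0.0, -0.4, -0.4]
grip_width: 0.996
grasp_force: 0.0
```

```bash
cat > fk.py <<'E'
from h import *
import itertools
from scipy.spatial.transform import Rotation as Ro
from scipy.optimize import least_squares
def fk(q,p,s):
    E=lambda a,x:Ro.from_euler(a,x)
    R=E('z',s[0]*q[0]+p[0])*E('y',q[1]); x=np.array([0,0,p[1]])
    x=x+R.apply([p[5],0,p[2]]); R=R*E('z',s[1]*q[2])*E('y',q[3])   # elbow offset p5 out, p6 back
    x=x+R.apply([p[6],0,p[3]]); R=R*E('z',s[2]*q[4])*E('y',q[5])
    x=x+R.apply([p[7],0,p[4]]); R=R*E('z',s[3]*q[6]+p[8])
    return x,R
E
cat > fit.py <<'E'
from fk import *
o=get_obs(); D=[([1.31739484,.33286205,-.06471935,1.4609725,.02160758,1.34987774,-.08849865],[.14289926,-.60808836,.25550719],[9.93345996e-01,1.15166082e-01,-1.15531385e-04,-7.02395017e-04]),
([1.641,.423,-.117,1.456,-.553,1.417,.32],[.1425,-.609,.2572],[.948,.11,.296,-.033]),(o['joint_pos'],o['position'],o['ee_rot'])]
print(np.round(o['joint_pos'],3),o['position'],o['ee_rot'])
best=[]
for s in itertools.product((-1,1),repeat=4):
  for c in (0,np.pi/2,np.pi,-np.pi/2):
    def f(p):
        r=[]
        for q,x,e in D:
            X,R=fk(q,p,s); r+=list(X-x)+list(.3*(R.inv()*Ro.from_quat(e)).as_rotvec())
        return np.array(r+list(.003*(p[1:8]-[.35,.4,.4,.25,0,0,0])))
    g=least_squares(f,[0,.35,.4,.4,.25,0,0,0,c]); best.append((g.cost,s,g.x,np.abs(g.fun[:18]).max()))
best.sort(key=lambda b:b[0])
for b in best[:3]: print(b[0],b[1],np.round(b[2],3),b[3])
E
python3 fit.py
```

```text
[ 0.775  0.64   0.076  1.465  0.954  1.758 -0.678] [ 0.14427833 -0.60829831  0.25644284] [ 0.81831258  0.09546373 -0.56290708  0.06623311]
1.1062692373208923e-05 (-1, -1, -1, -1) [-1.00e-03  1.29e-01 -5.10e-02 -2.88e-01  4.09e-01  6.24e-01 -7.44e-01
 -1.68e-01  1.57e+00] 0.0016731435219504154
1.1062692373210865e-05 (-1, -1, -1, -1) [-1.00e-03  1.29e-01 -5.10e-02 -2.88e-01  4.09e-01  6.24e-01 -7.44e-01
 -1.68e-01  1.57e+00] 0.001673142566525121
1.1062692373217173e-05 (-1, -1, -1, -1) [-1.00e-03  1.29e-01 -5.10e-02 -2.88e-01  4.09e-01  6.24e-01 -7.44e-01
 -1.68e-01  1.57e+00] 0.0016731416927687759
```

Request:
{"name": "jog_arm", "arguments": {"increments": [[0,-0.03,0,0,-0.07,0,1],[0,-0.06,0,0,-0.14,0,1],[0,-0.09,0,0,-0.21,0,1],[0,-0.12,0,0,-0.28,0,1],[0,-0.15,0,0,-0.35,0,1]]}}

```text
clock: 2.18
position: [0.1085, -0.4611, 0.2563]
ee_rot: [0.708, 0.083, -0.696, 0.081]
ft_force: [1.0, 0.1, 0.4]
grip_width: 0.998
grasp_force: 0.0
```

```bash
python3 -c "
from h import *
o=get_obs();print(list(np.round(o['joint_pos'],5)),list(o['position']),list(o['ee_rot']))"
```

```text
[np.float64(0.60654), np.float64(0.58582), np.float64(0.07433), np.float64(1.84704), np.float64(0.99905), np.float64(1.94697), np.float64(-0.9644)] [np.float64(0.10852717523096189), np.float64(-0.46106524860805104), np.float64(0.25634172872123084)] [np.float64(0.7084099307660617), np.float64(0.08250091586505484), np.float64(-0.6962476459710581), np.float64(0.0811676311913259)]
```

Request:
{"name": "jog_arm", "arguments": {"increments": [[-0.03,0,0,0,0,0,1],[-0.06,0,0,0,0,0,1],[-0.09,0,0,0,0,0,1],[-0.12,0,0,0,0,0,1],[-0.15,0,0,0,0,0,1]]}}

```text
clock: 2.6
position: [0.1053, -0.463, 0.4074]
ee_rot: [0.71, 0.082, -0.695, 0.08]
ft_force: [0.4, -0.6, -0.3]
grip_width: 0.997
grasp_force: 0.0
```

```bash
python3 -c "
from h import *
o=get_obs();print(list(np.round(o['joint_pos'],5)),list(o['position']),list(o['ee_rot']))"; python3 fit.py | head -1
```

```text
[np.float64(0.48652), np.float64(0.35694), np.float64(0.22436), np.float64(1.79908), np.float64(1.10834), np.float64(2.04557), np.float64(-0.67103)] [np.float64(0.10526308820275904), np.float64(-0.462989286513241), np.float64(0.40740033685797494)] [np.float64(0.7097414704556048), np.float64(0.0824525416250478), np.float64(-0.6950138796820947), np.float64(0.08015192165087744)]
[ 0.487  0.357  0.224  1.799  1.108  2.046 -0.671] [ 0.10526309 -0.46298929  0.40740034] [ 0.70974147  0.08245254 -0.69501388  0.08015192]
```

```bash
cat > fit2.py <<'E'
from fk import *
o=get_obs(); D=[([1.31739484,.33286205,-.06471935,1.4609725,.02160758,1.34987774,-.08849865],[.14289926,-.60808836,.25550719],[9.93345996e-01,1.15166082e-01,-1.15531385e-04,-7.02395017e-04]),
([1.641,.423,-.117,1.456,-.553,1.417,.32],[.1425,-.609,.2572],[.948,.11,.296,-.033]),
([.775,.64,.076,1.465,.954,1.758,-.678],[.14427833,-.60829831,.25644284],[.81831258,.09546373,-.56290708,.06623311]),
([.60654,.58582,.07433,1.84704,.99905,1.94697,-.9644],[.108527,-.461065,.256342],[.70841,.0825,-.696248,.0811676]),
(o['joint_pos'],o['position'],o['ee_rot'])]
s=(-1,)*4
def f(p,w=.001):
    r=[]
    for q,x,e in D:
        X,R=fk(q,p,s); r+=list(X-x)+list(.1*(R.inv()*Ro.from_quat(e)).as_rotvec())
    return np.array(r+list(w*(p[1:8]-[.35,.4,.4,.25,0,0,0])))
g=least_squares(f,[0,.35,.4,.4,.25,0,0,0,np.pi/2]); print(np.round(g.x,4),np.abs(g.fun[:30]).max())
np.save('fk.npy',g.x)
E
python3 fit2.py
```

```text
[-0.0626  0.2061  0.4327  0.4223  0.3315  0.0186 -0.076  -0.0355  1.5427] 0.013619069898707425
```

```bash
cat > fk.py <<'E'
from h import *
from scipy.spatial.transform import Rotation as Ro
from scipy.optimize import least_squares
E=lambda a,x:Ro.from_euler(a,x)
def fk(q,p,s=None):
    q=np.asarray(q)
    R=E('z',-q[0])*E('y',q[1]); x=np.array([0,0,p[0]])
    x=x+R.apply(p[1:4]); R=R*E('z',-q[2])*E('y',q[3])
    x=x+R.apply(p[4:7]); R=R*E('z',-q[4])*E('y',q[5])
    x=x+R.apply(p[7:10]); R=R*E('z',-q[6]+np.pi/2)
    return x,R
E
python3 - <<'E'
s=open('fit2.py').read()
s=s.replace("(p[1:8]-[.35,.4,.4,.25,0,0,0])","(p-p0)").replace("s=(-1,)*4","s=0;p0=np.array([.35,0,0,.4,0,0,.4,0,0,.25])").replace("[0,.35,.4,.4,.25,0,0,0,np.pi/2]","p0")
s=s.replace("np.abs(g.fun[:30]).max())","np.abs(g.fun[:len(D)*6]).max());print(np.round(g.fun[:len(D)*6].reshape(-1,6),4))")
open('fit2.py','w').write(s)
E
python3 fit2.py
```

```text
[ 2.581e-01  4.000e-04 -2.290e-02  4.488e-01 -0.000e+00 -2.240e-02
  4.893e-01 -2.000e-04 -2.000e-04  3.183e-01] 0.00013004780655079262
[[ 0.0001  0.0001 -0.0001  0.     -0.     -0.    ]
 [-0.0001 -0.0001 -0.      0.0001 -0.0001 -0.0001]
 [-0.     -0.      0.0001 -0.     -0.0001 -0.0001]
 [-0.     -0.      0.      0.      0.      0.    ]
 [ 0.     -0.     -0.     -0.     -0.      0.    ]]
```

```bash
cat > ik.py <<'E'
from fk import *
p=np.load('fk.npy'); lo=np.array([-2.6,-.5,-1.47,.16,-1.27,.06,-2.6])+.03; hi=np.array([2.6,2.12,1.34,2.42,4.41,2.06,2.6])-.03
AX=np.array([.600,-.0835])
def Rt(psi,tilt,sgn=1):
    z=np.array([np.cos(psi)*np.cos(tilt),np.sin(psi)*np.cos(tilt),-np.sin(tilt)]); y=sgn*np.array([-np.sin(psi),np.cos(psi),0])
    return Ro.from_matrix(np.c_[np.cross(y,z),y,z])
def ik(x,R,seed,reg=1e-3):
    seed=np.clip(seed,lo+.001,hi-.001)
    def f(q):
        X,r=fk(q,p); return np.r_[(X-x)*10,(r.inv()*R).as_rotvec()*3,reg*(q-seed)]
    g=least_squares(f,seed,bounds=(lo,hi),max_nfev=60); X,r=fk(g.x,p); return g.x,np.linalg.norm(X-x),(r.inv()*R).magnitude()
def grasp(psi,tilt,z,sgn=1,back=0):
    R=Rt(psi,tilt,sgn); return np.array([*AX,z])-R.apply([0,0,.006+back]),R
E
cat > scan.py <<'E'
from ik import *
rng=np.random.default_rng(0); seeds=[rng.uniform(lo,hi) for _ in range(10)]
for z in (.19,.291):
 for td in (0,20,35,50):
  for sg in (1,-1):
   out=[]
   for pd in range(-90,91,30):
    b=[ik(*grasp(np.radians(pd),np.radians(td),z,sg),s) for s in seeds]; ok=[q for q,e,a in b if e<.002 and a<.01]
    out.append((pd,sorted({(round(q[4],1),round(q[5],1),round(q[6],1)) for q in ok})[::3]) if ok else (pd,'-'))
   print(z,td,sg,[(a,len(b) if b!='-' else 0,b[0] if b!='-' else '') for a,b in out])
E
time timeout 500 python3 scan.py
```

```text
0.19 0 1 [(-90, 2, (np.float64(0.7), np.float64(1.4), np.float64(-0.7))), (-60, 2, (np.float64(1.3), np.float64(1.1), np.float64(-1.1))), (-30, 1, (np.float64(2.4), np.float64(1.6), np.float64(-1.1))), (0, 0, ''), (30, 2, (np.float64(-1.2), np.float64(0.3), np.float64(-1.9))), (60, 2, (np.float64(-1.2), np.float64(1.3), np.float64(-2.3))), (90, 3, (np.float64(-1.2), np.float64(1.9), np.float64(-2.3)))]
0.19 0 -1 [(-90, 1, (np.float64(0.7), np.float64(1.4), np.float64(2.5))), (-60, 1, (np.float64(0.8), np.float64(0.7), np.float64(2.3))), (-30, 1, (np.float64(2.4), np.float64(1.6), np.float64(2.0))), (0, 0, ''), (30, 2, (np.float64(-1.2), np.float64(0.3), np.float64(1.2))), (60, 1, (np.float64(-1.2), np.float64(1.3), np.float64(0.9))), (90, 2, (np.float64(-1.2), np.float64(1.9), np.float64(0.8)))]
0.19 20 1 [(-90, 2, (np.float64(0.3), np.float64(1.2), np.float64(-0.3))), (-60, 2, (np.float64(1.1), np.float64(0.9), np.float64(-0.7))), (-30, 2, (np.float64(2.0), np.float64(0.9), np.float64(-1.0))), (0, 0, ''), (30, 2, (np.float64(-1.2), np.float64(0.4), np.float64(-2.4))), (60, 1, (np.fl
[... 4562 characters left out ...]
loat64(0.4), np.float64(0.7), np.float64(0.7))), (0, 1, (np.float64(-0.6), np.float64(0.6), np.float64(2.2))), (30, 1, (np.float64(-0.2), np.float64(0.7), np.float64(2.4))), (60, 0, ''), (90, 2, (np.float64(-1.0), np.float64(1.8), np.float64(-2.5)))]
0.291 50 -1 [(-90, 1, (np.float64(1.0), np.float64(1.7), np.float64(2.6))), (-60, 0, ''), (-30, 1, (np.float64(0.4), np.float64(0.7), np.float64(-2.4))), (0, 2, (np.float64(-0.7), np.float64(0.6), np.float64(-0.9))), (30, 2, (np.float64(-0.7), np.float64(0.8), np.float64(-0.4))), (60, 2, (np.float64(-0.9), np.float64(1.3), np.float64(0.2))), (90, 2, (np.float64(-0.9), np.float64(1.7), np.float64(0.6)))]
real	0m41.727s
user	0m42.220s
sys	0m0.081s
```

```bash
cat > plan.py <<'E'
from ik import *
from scipy.spatial.transform import Slerp
def plan(wps,start=None,rows=None):
    o=get_obs(); x,R=(o['position'],Ro.from_quat(o['ee_rot'])) if start is None else start; q=np.array(o['joint_pos'])
    for X,T in wps:
        n=rows or max(1,int(np.ceil(max(np.linalg.norm(X-x)/.2,(R.inv()*T).magnitude()/.6))))
        sl=Slerp([0,1],Ro.concatenate([R,T])); x0,px,pR=x,x,R
        for k in range(1,n+1):
            nx,nR=x0+(X-x0)*k/n,sl(k/n)
            d=np.r_[pR.inv().apply(nx-px),(pR.inv()*nR).as_rotvec()]
            q,e,a=ik(nx,nR,q,.02)
            print('call',np.round(d,4),'q',np.round(q,2),'err %.4f %.3f'%(e,a),'at',np.round(nx,3)); px,pR=nx,nR
        x,R=X,T
r=np.radians
E
python3 - <<'E'
from plan import *
W=[(np.array([.2,-.45,.40]),Ro.from_quat([.9933,.1152,0,0])),(np.array([.42,-.33,.36]),Rt(r(60),r(55),-1)),grasp(r(60),r(18),.18,-1,.13),grasp(r(60),r(18),.18,-1),grasp(r(60),r(18),.212,-1)]
plan(W)
for pd in range(-10,121,10):
    q,e,a=ik(*grasp(r(pd),r(35),.291,-1),np.array([.5,.8,0,1.4,-1.1,.8,.1]),.003); print(pd,np.round(q,2),round(e,4),round(a,3))
E
```

```text
call [ 3.100e-03  3.000e-03 -3.170e-02 -3.000e-04  5.166e-01  1.000e-04] q [ 0.52  0.2   0.2   1.65  0.8   1.91 -0.57] err 0.0000 0.000 at [ 0.137 -0.459  0.405]
call [ 1.840e-02  3.000e-03 -2.600e-02 -3.000e-04  5.166e-01  1.000e-04] q [ 0.6   0.07  0.25  1.56  0.44  1.76 -0.46] err 0.0000 0.000 at [ 0.168 -0.454  0.402]
call [ 2.880e-02  3.000e-03 -1.350e-02 -3.000e-04  5.166e-01  1.000e-04] q [ 0.7  -0.02  0.36  1.56  0.01  1.59 -0.28] err 0.0000 0.000 at [ 0.2  -0.45  0.4 ]
call [ 0.1208 -0.0332  0.02    0.1246  0.2881 -0.3951] q [ 0.69  0.06  0.32  1.56 -0.32  1.61  0.08] err 0.0000 0.000 at [ 0.31 -0.39  0.38]
call [ 0.1127  0.0187  0.0553  0.1246  0.2881 -0.3951] q [ 0.71  0.23  0.23  1.5  -0.61  1.67  0.43] err 0.0000 0.000 at [ 0.42 -0.33  0.36]
call [ 0.0318  0.0163  0.1064  0.      0.3229 -0.    ] q [ 0.74  0.34  0.16  1.66 -0.9   1.6   0.57] err 0.0000 0.000 at [ 0.478 -0.263  0.291]
call [-0.0037  0.0163  0.111   0.      0.3229  0.    ] q [ 0.76  0.53  0.04  1.76 -1.17  1.57  0.77] err 0.0000 0.000 at [ 0.535 -0.196  0.222]
call [ 0.    0.    0.13 -0.    0.    0.  ] q [ 
[... 301 characters left out ...]
0.46  2.23 -0.99  0.23 -0.57] 0.0 0.0
10 [ 0.47 -0.16 -0.21  2.2  -1.16  0.41 -0.21] 0.0 0.0
20 [ 0.47 -0.09 -0.12  2.15 -1.2   0.61 -0.01] 0.0 0.0
30 [ 0.5  -0.01 -0.08  2.07 -1.17  0.81  0.12] 0.0 0.0
40 [ 0.53  0.08 -0.06  1.97 -1.12  0.99  0.22] 0.0 0.0
50 [ 0.55  0.18 -0.06  1.87 -1.06  1.15  0.3 ] 0.0 0.0
60 [ 0.57  0.27 -0.07  1.75 -1.    1.3   0.36] 0.0 0.0
70 [ 0.58  0.37 -0.1   1.62 -0.92  1.43  0.42] 0.0 0.0
80 [ 0.58  0.46 -0.12  1.5  -0.85  1.56  0.47] 0.0 0.0
90 [ 0.56  0.55 -0.14  1.37 -0.78  1.69  0.51] 0.0 0.0
100 [ 0.56  0.64 -0.21  1.23 -0.68  1.81  0.55] 0.0 0.0
110 [ 0.56  0.73 -0.3   1.1  -0.58  1.92  0.59] 0.0 0.0
120 [ 0.57  0.82 -0.44  0.97 -0.43  2.03  0.6 ] 0.0 0.0
```

Request:
{"name": "jog_arm", "arguments": {"increments": [[0.001,0.001,-0.006,0,0.103,0,1],[0.001,0.001,-0.013,0,0.207,0,1],[0.002,0.002,-0.019,0,0.31,0,1],[0.002,0.002,-0.025,0,0.413,0,1],[0.003,0.003,-0.032,0,0.517,0,1]]}}

```text
clock: 3.02
position: [0.1384, -0.4585, 0.4041]
ee_rot: [0.865, 0.101, -0.488, 0.057]
ft_force: [0.3, -0.4, 0.5]
grip_width: 1.0
grasp_force: 0.0
```

Request:
{"name": "jog_arm", "arguments": {"increments": [[0.004,0.001,-0.005,0,0.103,0,1],[0.007,0.001,-0.01,0,0.207,0,1],[0.011,0.002,-0.016,0,0.31,0,1],[0.015,0.002,-0.021,0,0.413,0,1],[0.018,0.003,-0.026,0,0.517,0,1]]}}

```text
clock: 3.43
position: [0.1699, -0.4542, 0.402]
ee_rot: [0.961, 0.112, -0.251, 0.03]
ft_force: [-0.8, -0.1, -1.3]
grip_width: 1.001
grasp_force: 0.0
```

Request:
{"name": "jog_arm", "arguments": {"increments": [[0.006,0.001,-0.003,0,0.103,0,1],[0.012,0.001,-0.005,0,0.207,0,1],[0.017,0.002,-0.008,0,0.31,0,1],[0.023,0.002,-0.011,0,0.413,0,1],[0.029,0.003,-0.014,0,0.517,0,1]]}}

```text
clock: 3.85
position: [0.2013, -0.45, 0.4003]
ee_rot: [0.993, 0.115, 0.003, 0.0]
ft_force: [-0.1, -0.2, -1.1]
grip_width: 0.999
grasp_force: 0.0
```

Request:
{"name": "jog_arm", "arguments": {"increments": [[0.024,-0.007,0.004,0.025,0.058,-0.079,1],[0.048,-0.013,0.008,0.05,0.115,-0.158,1],[0.072,-0.02,0.012,0.075,0.173,-0.237,1],[0.097,-0.027,0.016,0.1,0.23,-0.316,1],[0.121,-0.033,0.02,0.125,0.288,-0.395,1]]}}

```text
clock: 4.27
position: [0.312, -0.3894, 0.3798]
ee_rot: [0.939, 0.307, 0.136, -0.078]
ft_force: [0.6, -0.3, -0.2]
grip_width: 1.0
grasp_force: 0.0
```

```bash
python3 - <<'E'
from plan import *
print(np.round(get_obs()['joint_pos'],2))
plan([(np.array([.42,-.33,.36]),Rt(r(60),r(55),-1)),grasp(r(60),r(18),.18,-1,.13)])
E
```

```text
[ 0.72  0.06  0.29  1.56 -0.32  1.61  0.08]
call [ 0.1105  0.0184  0.055   0.1243  0.2842 -0.3913] q [ 0.74  0.23  0.2   1.5  -0.6   1.67  0.43] err 0.0000 0.000 at [ 0.42 -0.33  0.36]
call [ 0.0318  0.0163  0.1064  0.      0.3229 -0.    ] q [ 0.76  0.34  0.13  1.66 -0.89  1.6   0.56] err 0.0000 0.000 at [ 0.478 -0.263  0.291]
call [-0.0037  0.0163  0.111   0.      0.3229  0.    ] q [ 0.78  0.53  0.02  1.76 -1.16  1.56  0.77] err 0.0000 0.000 at [ 0.535 -0.196  0.222]
```

Request:
{"name": "jog_arm", "arguments": {"increments": [[0.022,0.004,0.011,0.025,0.057,-0.078,1],[0.044,0.007,0.022,0.05,0.114,-0.157,1],[0.066,0.011,0.033,0.075,0.171,-0.235,1],[0.088,0.015,0.044,0.099,0.227,-0.313,1],[0.11,0.018,0.055,0.124,0.284,-0.391,1]]}}

```text
clock: 4.68
position: [0.4194, -0.3307, 0.3592]
ee_rot: [0.826, 0.476, 0.26, -0.15]
ft_force: [-0.3, 0.2, 1.1]
grip_width: 0.998
grasp_force: 0.0
```

Request:
{"name": "jog_arm", "arguments": {"increments": [[0.006,0.003,0.021,0,0.065,0,1],[0.013,0.007,0.043,0,0.129,0,1],[0.019,0.01,0.064,0,0.194,0,1],[0.025,0.013,0.085,0,0.258,0,1],[0.032,0.016,0.106,0,0.323,0,1]]}}

```text
clock: 5.1
position: [0.4763, -0.2638, 0.2898]
ee_rot: [0.775, 0.444, 0.39, -0.225]
ft_force: [0.1, -0.1, -1.4]
grip_width: 1.002
grasp_force: 0.0
```

Request:
{"name": "jog_arm", "arguments": {"increments": [[-0.001,0.003,0.022,0,0.065,0,1],[-0.002,0.007,0.044,0,0.129,0,1],[-0.002,0.01,0.067,0,0.194,0,1],[-0.003,0.013,0.089,0,0.258,0,0.5],[-0.004,0.016,0.111,0,0.323,0,0]]}}

```text
clock: 5.52
position: [0.5337, -0.1968, 0.2204]
ee_rot: [0.702, 0.402, 0.509, -0.293]
ft_force: [-0.1, 0.3, -0.6]
grip_width: 0.753
grasp_force: 0.0
```

```bash
python3 - <<'E'
from plan import *
print(np.round(get_obs()['joint_pos'],2))
c=snap('side','s1'); cv2.imwrite('pics/s1c.png',cv2.resize(c['color'][180:330,270:470,::-1],None,fx=4,fy=4,interpolation=cv2.INTER_CUBIC))
plan([grasp(r(60),r(18),.18,-1),grasp(r(60),r(18),.212,-1)])
E
```

```text
[ 0.76  0.53  0.06  1.77 -1.18  1.58  0.77]
call [ 0.0045  0.0026  0.1267 -0.0011 -0.0063 -0.0093] q [ 0.74  0.56 -0.19  1.84 -1.24  1.31  0.78] err 0.0000 0.000 at [ 0.597 -0.088  0.182]
call [ 0.0304  0.     -0.0099 -0.      0.      0.    ] q [ 0.74  0.5  -0.19  1.84 -1.24  1.34  0.73] err 0.0000 0.000 at [ 0.597 -0.088  0.214]
```

View pics/s1.png

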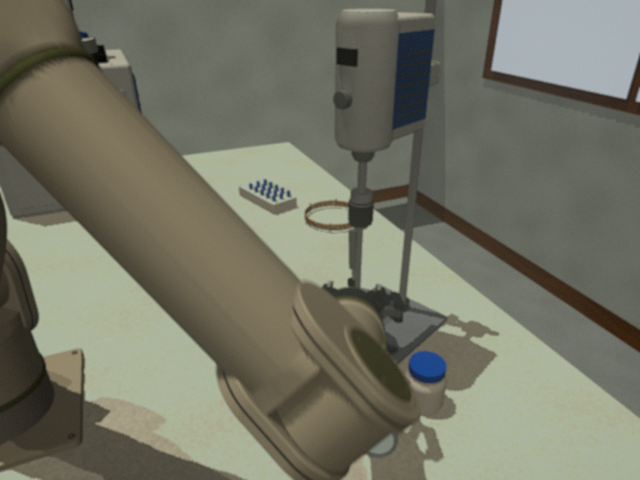

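The fingers are open at about (330–405, 285–310), just in front of the shaft. The jar and beaker haven't moved. Next I go in and close.

Request:
{"name": "jog_arm", "arguments": {"increments": [[0.001,0.001,0.025,0,-0.001,-0.002,0],[0.002,0.001,0.051,0,-0.003,-0.004,0],[0.003,0.002,0.076,-0.001,-0.004,-0.006,0],[0.004,0.002,0.101,-0.001,-0.005,-0.007,0],[0.0045,0.0025,0.127,-0.001,-0.006,-0.009,0]]}}

```text
clock: 5.98
position: [0.5973, -0.0923, 0.1856]
ee_rot: [0.703, 0.407, 0.507, -0.289]
ft_force: [0.5, 0.5, -0.7]
grip_width: 0.499
grasp_force: 0.0
```

Request:
{"name": "jog_arm", "arguments": {"increments": [[0,0,0,0,0,0,-0.4],[0,0,0,0,0,0,-1],[0,0,0,0,0,0,-1],[0,0,0,0,0,0,-1],[0,0,0,0,0,0,-1]], "grip_force": 50}}

```text
clock: 6.4
position: [0.596, -0.0932, 0.1859]
ee_rot: [0.702, 0.407, 0.507, -0.29]
ft_force: [-2.5, 4.0, 1.7]
grip_width: 0.094
grasp_force: 48.8
```

```bash
python3 - <<'E'
from plan import *
o=get_obs();print(o['position'],o['ft_force'],o['torque'],o['grip_width'],o['grasp_force'])
plan([grasp(r(60),r(18),.18,-1)])
E
```

```text
[ 0.59598332 -0.09324541  0.1858962 ] [-2.51685374  3.99731555  1.72166944] [-0.44062678  0.71790161  0.89081245] 0.09408703695595841 48.802467584609985
call [-0.0023 -0.0014  0.0058  0.0027  0.009   0.0056] q [ 0.74  0.56 -0.19  1.84 -1.24  1.31  0.78] err 0.0000 0.000 at [ 0.597 -0.088  0.182]
```

Request:
{"name": "jog_arm", "arguments": {"increments": [[0.004,0,-0.0013,0,0,0,-1],[0.01,0,-0.0032,0,0,0,-1],[0.016,0,-0.0052,0,0,0,-1],[0.022,0,-0.0071,0,0,0,-1],[0.0266,0,-0.0087,0,0,0,-1]]}}

```text
clock: 6.82
position: [0.5959, -0.0932, 0.2129]
ee_rot: [0.703, 0.407, 0.507, -0.289]
ft_force: [-0.1, 4.4, -8.7]
grip_width: 0.098
grasp_force: 49.0
```

Request:
{"name": "jog_arm", "arguments": {"increments": [[0,0,0,0,0,0,-1],[0,0,0,0,0,0,-1]]}}

```text
clock: 6.98
position: [0.596, -0.0932, 0.2139]
ee_rot: [0.702, 0.407, 0.507, -0.289]
ft_force: [-5.1, 2.1, -1.5]
grip_width: 0.092
grasp_force: 49.6
```

```bash
python3 - <<'E'
from plan import *
o=get_obs();print(o['position'],o['ft_force'],o['torque'],o['grip_width'],o['grasp_force'],Ro.from_quat(o['ee_rot']).inv().apply([0,0,1]))
c=snap('side','s2'); cv2.imwrite('pics/s2c.png',cv2.resize(c['color'][180:330,270:470,::-1],None,fx=4,fy=4,interpolation=cv2.INTER_CUBIC))
E
```

```text
[ 0.59599091 -0.09321937  0.21387033] [-5.09145114  2.07919496 -1.52436865] [-0.91200667  1.04692727  1.09099491] 0.09200808034442304 49.56133246421814 [ 0.9480925   0.00656579 -0.31792687]
```

View pics/s2c.png

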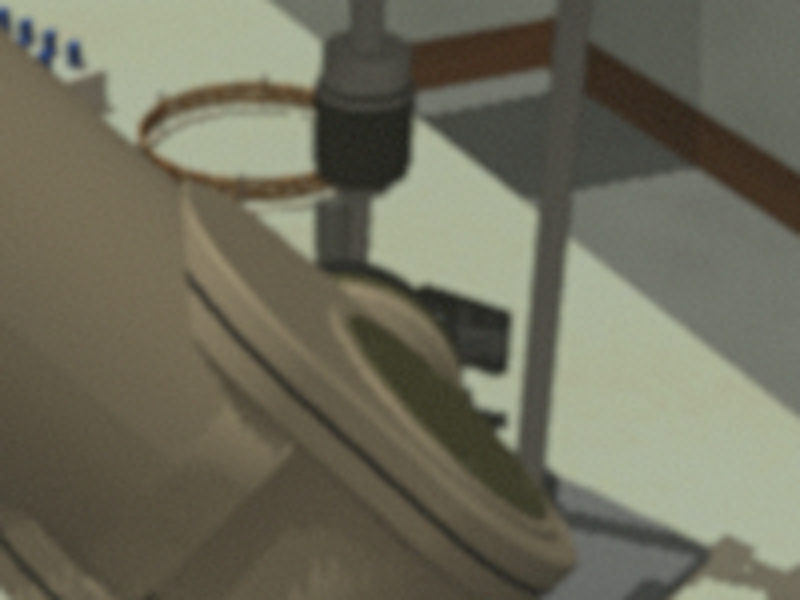

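The crop shows the sleeve at about (365,140), with the shaft going up into it. The shaft has risen 28 mm at about 8 N. I'll creep up to the stop.

Request:
{"name": "jog_arm", "arguments": {"increments": [[0.001,0,-0.0003,0,0,0,-1],[0.0019,0,-0.0006,0,0,0,-1],[0.0019,0,-0.0006,0,0,0,-1]]}}

```text
clock: 7.28
position: [0.596, -0.0932, 0.215]
ee_rot: [0.703, 0.407, 0.507, -0.289]
ft_force: [-6.5, 2.3, -7.2]
grip_width: 0.097
grasp_force: 49.5
```

Request:
{"name": "jog_arm", "arguments": {"increments": [[0.001,0,-0.0003,0,0,0,-1],[0.0019,0,-0.0006,0,0,0,-1],[0.0019,0,-0.0006,0,0,0,-1]]}}

```text
clock: 7.53
position: [0.596, -0.0932, 0.2161]
ee_rot: [0.703, 0.407, 0.506, -0.289]
ft_force: [-3.8, 2.2, -14.9]
grip_width: 0.093
grasp_force: 49.1
```

Request:
{"name": "jog_arm", "arguments": {"increments": [[0.001,0,-0.0003,0,0,0,-1],[0.0019,0,-0.0006,0,0,0,-1],[0.0019,0,-0.0006,0,0,0,-1]]}}

```text
clock: 7.78
position: [0.5959, -0.0932, 0.2163]
ee_rot: [0.704, 0.406, 0.505, -0.289]
ft_force: [0.9, 3.1, -29.2]
grip_width: 0.088
grasp_force: 48.6
```

Request:
{"name": "jog_arm", "arguments": {"increments": [[0,0,0,0,0,0,-0.5],[0,0,0,0,0,0,0],[0,0,0,0,0,0,0],[0,0,0,0,0,0,0],[0,0,0,0,0,0,0]]}}

```text
clock: 8.2
position: [0.5975, -0.0929, 0.2212]
ee_rot: [0.702, 0.407, 0.508, -0.288]
ft_force: [0.2, -0.7, 0.3]
grip_width: 0.503
grasp_force: 0.0
```

Request:
{"name": "jog_arm", "arguments": {"increments": [[0,0,-0.02,0,0,0,0],[0,0,-0.05,0,0,0,0],[0,0,-0.08,0,0,0,0],[0,0,-0.11,0,0,0,0],[0,0,-0.14,0,0,0,0]]}}

```text
clock: 8.62
position: [0.5294, -0.2084, 0.2655]
ee_rot: [0.702, 0.407, 0.508, -0.289]
ft_force: [1.1, -0.4, 0.3]
grip_width: 0.502
grasp_force: 0.0
```

```bash
python3 - <<'E'
from plan import *
o=get_obs();print(np.round(o['joint_pos'],2),o['position'],o['ft_force'],o['torque'],o['grip_width'])
c=snap('side','s3'); cv2.imwrite('pics/s3c.png',cv2.resize(c['color'][180:330,270:470,::-1],None,fx=4,fy=4,interpolation=cv2.INTER_CUBIC))
plan([grasp(r(8),r(35),.291,-1,.13),grasp(r(8),r(35),.291,-1)])
E
```

```text
[ 0.85  0.48 -0.05  1.73 -1.13  1.59  0.69] [ 0.52936357 -0.20843321  0.26547679] [ 1.10604949 -0.37015164  0.31235361] [-0.81101207  0.48207728 -0.05151924] 0.5016728761004768
call [ 0.0619 -0.0451  0.0217 -0.4    -0.1351  0.2077] q [ 1.2   0.01 -0.45  2.09 -1.24  1.17  0.37] err 0.0001 0.001 at [ 0.509 -0.157  0.318]
call [ 0.0517 -0.06   -0.0076 -0.4    -0.1351  0.2077] q [ 0.66 -0.47 -0.21  2.26 -0.96  0.7  -0.44] err 0.0038 0.009 at [ 0.49  -0.099  0.369]
call [0.   0.   0.13 0.   0.   0.  ] q [ 0.53 -0.17 -0.29  2.21 -1.16  0.38 -0.25] err 0.0000 0.000 at [ 0.595 -0.084  0.294]
```

View pics/s3c.png

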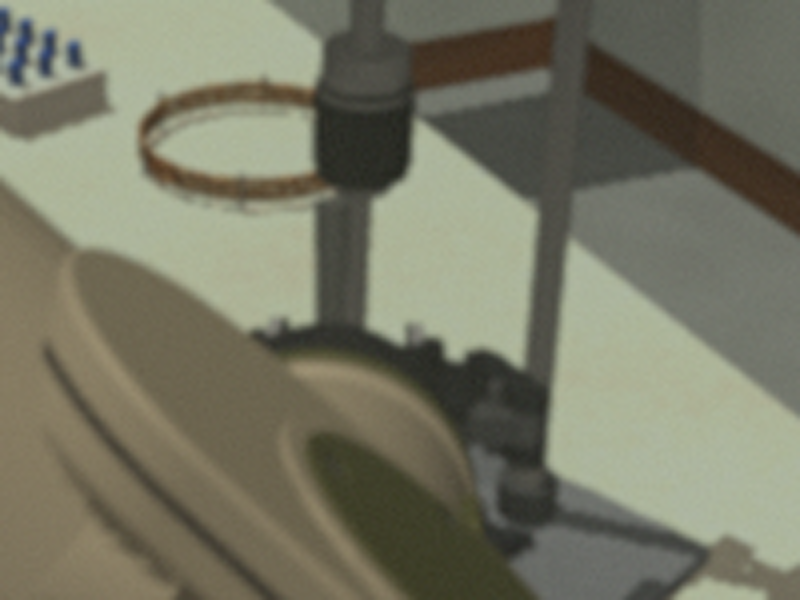

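```bash
python3 - <<'E'
from plan import *
plan([grasp(r(28),r(35),.291,-1,.13),grasp(r(28),r(35),.291,-1)])
print(); x,R=grasp(r(28),r(35),.291,-1)
for s in (1,-1):
  for k in range(1,6):
    X,T=grasp(r(28)+s*.12*k,r(35),.291,-1); print(s,np.round(np.r_[R.inv().apply(X-x),(R.inv()*T).as_rotvec()],4))
E
```

```text
call [ 0.0576 -0.0306  0.0096 -0.2437 -0.1403  0.1289] q [ 0.83  0.13 -0.05  1.96 -1.16  1.33  0.44] err 0.0000 0.000 at [ 0.514 -0.175  0.318]
call [ 0.0534 -0.0382 -0.0067 -0.2437 -0.1403  0.1289] q [ 0.84 -0.21 -0.18  2.08 -1.07  1.07  0.04] err 0.0000 0.000 at [ 0.502 -0.136  0.369]
call [-0.    0.    0.13  0.    0.    0.  ] q [ 0.72 -0.02 -0.3   2.08 -1.18  0.77  0.1 ] err 0.0000 0.000 at [ 0.596 -0.086  0.294]

1 [ 0.      0.0006  0.      0.0983 -0.     -0.0688]
1 [ 1.000e-04  1.200e-03  1.000e-04  1.966e-01 -0.000e+00 -1.377e-01]
1 [ 2.000e-04  1.700e-03  3.000e-04  2.949e-01  0.000e+00 -2.065e-01]
1 [ 3.000e-04  2.300e-03  5.000e-04  3.932e-01 -0.000e+00 -2.753e-01]
1 [ 0.0005  0.0028  0.0007  0.4915  0.     -0.3441]
-1 [ 0.     -0.0006  0.     -0.0983 -0.      0.0688]
-1 [ 1.000e-04 -1.200e-03  1.000e-04 -1.966e-01 -0.000e+00  1.377e-01]
-1 [ 2.000e-04 -1.700e-03  3.000e-04 -2.949e-01 -0.000e+00  2.065e-01]
-1 [ 3.000e-04 -2.300e-03  5.000e-04 -3.932e-01 -0.000e+00  2.753e-01]
-1 [ 0.0005 -0.0028  0.0007 -0.4915 -0.      0.3441]
```

Request:
{"name": "jog_arm", "arguments": {"increments": [[0.012,-0.006,0.002,-0.049,-0.028,0.026,0.5],[0.023,-0.012,0.004,-0.097,-0.056,0.052,1],[0.035,-0.018,0.006,-0.146,-0.084,0.077,1],[0.046,-0.024,0.008,-0.195,-0.112,0.103,1],[0.058,-0.031,0.01,-0.244,-0.14,0.129,1]]}}

```text
clock: 9.08
position: [0.5169, -0.1672, 0.3168]
ee_rot: [0.791, 0.314, 0.484, -0.203]
ft_force: [-0.3, 0.4, 0.4]
grip_width: 1.003
grasp_force: 0.0
```

Request:
{"name": "jog_arm", "arguments": {"increments": [[0.011,-0.008,-0.001,-0.049,-0.028,0.026,1],[0.021,-0.015,-0.003,-0.097,-0.056,0.052,1],[0.032,-0.023,-0.004,-0.146,-0.084,0.077,1],[0.043,-0.031,-0.005,-0.195,-0.112,0.103,1],[0.053,-0.038,-0.007,-0.244,-0.14,0.129,1]]}}

```text
clock: 9.5
position: [0.5035, -0.1278, 0.3684]
ee_rot: [0.86, 0.216, 0.448, -0.114]
ft_force: [0.2, 0.4, 0.4]
grip_width: 1.0
grasp_force: 0.0
```

Request:
{"name": "jog_arm", "arguments": {"increments": [[0,0,0,0,0,0,1],[0,0,0,0,0,0,1]]}}

```text
clock: 9.67
position: [0.5036, -0.1278, 0.3686]
ee_rot: [0.859, 0.218, 0.449, -0.114]
ft_force: [-0.4, -0.0, -0.5]
grip_width: 1.004
grasp_force: 0.0
```

```bash
python3 - <<'E'
from plan import *
print(np.round(get_obs()['joint_pos'],2))
plan([grasp(r(28),r(35),.291,-1)])
E
```

```text
[ 0.76 -0.21 -0.12  2.09 -1.06  1.06  0.02]
call [-0.0032  0.0071  0.1252 -0.0077 -0.003   0.0043] q [ 0.65 -0.02 -0.23  2.08 -1.18  0.77  0.1 ] err 0.0000 0.000 at [ 0.596 -0.086  0.294]
```

Request:
{"name": "jog_arm", "arguments": {"increments": [[-0.003,0.007,0.005,-0.007,-0.003,0.004,1],[-0.003,0.007,0.035,-0.008,-0.003,0.004,1],[-0.003,0.007,0.065,-0.008,-0.003,0.004,1],[-0.003,0.007,0.095,-0.008,-0.003,0.004,1],[-0.003,0.007,0.125,-0.008,-0.003,0.004,1]]}}

```text
clock: 10.08
position: [0.5965, -0.0873, 0.2901]
ee_rot: [0.862, 0.212, 0.446, -0.113]
ft_force: [0.0, 0.5, -0.6]
grip_width: 1.0
grasp_force: 0.0
```

Request:
{"name": "jog_arm", "arguments": {"increments": [[0,0,0,0,0,0,1],[0,0,0,0,0,0,1]]}}

```text
clock: 10.25
position: [0.5957, -0.0862, 0.2897]
ee_rot: [0.862, 0.213, 0.446, -0.114]
ft_force: [-0.8, -1.2, -0.1]
grip_width: 1.002
grasp_force: 0.0
```

```bash
python3 - <<'E'
from plan import *
o=get_obs();print(np.round(o['joint_pos'],2),o['ft_force'],o['torque'])
plan([grasp(r(28),r(35),.291,-1)])
c=snap('side','s4'); cv2.imwrite('pics/s4c.png',cv2.resize(c['color'][130:330,220:470,::-1],None,fx=3,fy=3,interpolation=cv2.INTER_CUBIC))
E
```

```text
[ 0.65 -0.01 -0.24  2.08 -1.18  0.77  0.1 ] [-0.7512583  -1.20758283 -0.08726596] [-0.38716019  0.72083144 -0.00768291]
call [ 0.004  -0.0004 -0.0026 -0.0037  0.0039 -0.0068] q [ 0.65 -0.02 -0.24  2.08 -1.18  0.77  0.1 ] err 0.0000 0.000 at [ 0.596 -0.086  0.294]
```

View pics/s4c.png

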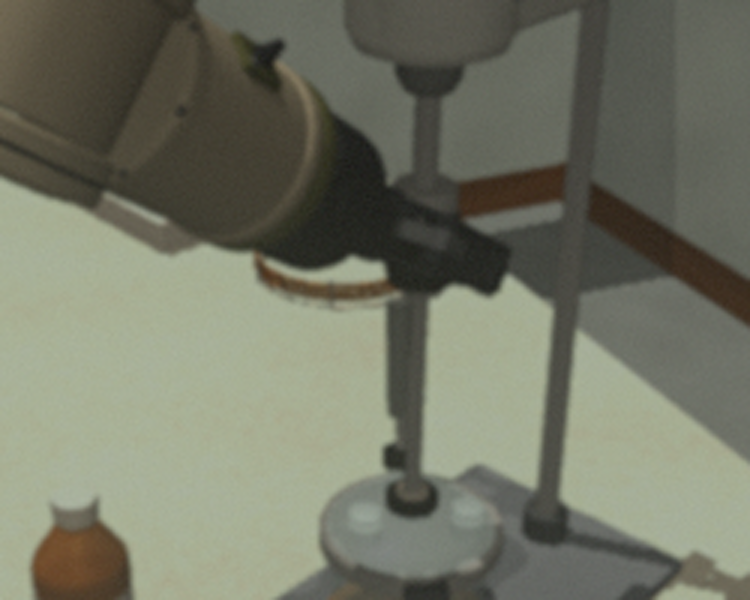

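The fingers are either side of the sleeve at about (430,240) in the crop, well clear of the head. I'll correct the height by 4 mm, then close and turn.

Request:
{"name": "jog_arm", "arguments": {"increments": [[0.004,0,-0.0025,-0.004,0.004,-0.006,1],[0.004,0,-0.0025,-0.004,0.004,-0.006,0],[0.004,0,-0.0025,-0.004,0.004,-0.006,-1],[0.004,0,-0.0025,-0.004,0.004,-0.006,-1],[0.004,0,-0.0025,-0.004,0.004,-0.006,-1]], "grip_force": 80}}

```text
clock: 10.72
position: [0.5955, -0.0868, 0.2981]
ee_rot: [0.86, 0.214, 0.45, -0.109]
ft_force: [-24.8, -1.5, 18.7]
grip_width: 0.452
grasp_force: 43.1
```

Request:
{"name": "jog_arm", "arguments": {"increments": [[0,0,0,0,0,0,-1],[0,0,0,0,0,0,-1]]}}

```text
clock: 10.88
position: [0.5952, -0.0869, 0.2983]
ee_rot: [0.86, 0.215, 0.45, -0.11]
ft_force: [-10.4, -1.8, 6.2]
grip_width: 0.448
grasp_force: 78.7
```

```bash
cat > st.py <<'E'
from plan import *
o=get_obs();print(np.round(o['joint_pos'],2),o['position'],o['ft_force'],o['torque'],o['grip_width'],o['grasp_force'])
R=Ro.from_quat(o['ee_rot']); z=R.apply([0,0,1]); y=R.apply([0,1,0]); print('psi',np.degrees(np.arctan2(z[1],z[0])),'tilt',np.degrees(np.arcsin(-z[2])),'yz',y[2],'gp',o['position']+.006*z)
E
python3 st.py
```

```text
[ 0.66 -0.03 -0.24  2.08 -1.18  0.77  0.1 ] [ 0.59524989 -0.08692322  0.29831479] [-10.40110832  -1.75126893   6.19599679] [0.03443122 1.17799219 0.82280613] 0.4481109670127633 78.7091338634491
psi 27.68638541846049 tilt 34.836591540939516 yz 0.004632431749859445 gp [ 0.59961074 -0.08463505  0.29488737]
```

Request:
{"name": "jog_arm", "arguments": {"increments": [[0,0.0006,0,0.098,0,-0.069,-1],[0.0001,0.0012,0.0001,0.197,0,-0.138,-1],[0.0002,0.0017,0.0003,0.295,0,-0.206,-1],[0.0003,0.0023,0.0005,0.393,0,-0.275,-1],[0.0005,0.0028,0.0007,0.491,0,-0.344,-1]]}}

```text
clock: 11.3
position: [0.598, -0.09, 0.2984]
ee_rot: [0.758, 0.461, 0.396, -0.237]
ft_force: [8.9, 4.4, 1.6]
grip_width: 0.444
grasp_force: 86.0
```

```bash
python3 st.py
```

```text
[ 0.68  0.3  -0.2   1.71 -0.95  1.31  0.36] [ 0.59799587 -0.09001992  0.29843266] [8.85920695 4.43323397 1.60259758] [ 0.1644923  -0.73269098 -1.61002249] 0.4435334751257511 86.04990363121033
psi 62.13713338851461 tilt 34.9885639000534 yz 0.006099024533367026 gp [ 0.60029321 -0.08567419  0.29499218]
```

Request:
{"name": "jog_arm", "arguments": {"increments": [[0,0.0006,0,0.098,0,-0.069,-1],[0.0001,0.0012,0.0001,0.197,0,-0.138,-1],[0.0002,0.0017,0.0003,0.295,0,-0.206,-1],[0.0003,0.0023,0.0005,0.393,0,-0.275,-1],[0.0005,0.0028,0.0007,0.491,0,-0.344,-1]]}}

```text
clock: 11.72
position: [0.602, -0.0907, 0.2985]
ee_rot: [0.589, 0.664, 0.308, -0.341]
ft_force: [9.4, 2.0, 2.8]
grip_width: 0.446
grasp_force: 86.9
```

Request:
{"name": "jog_arm", "arguments": {"increments": [[0,0.0006,0,0.098,0,-0.069,-1],[0.0001,0.0012,0.0001,0.197,0,-0.138,-1],[0.0002,0.0017,0.0003,0.262,0,-0.183,-1],[0.0002,0.0017,0.0003,0.262,0,-0.183,-1]]}}

```text
clock: 12.05
position: [0.6042, -0.09, 0.2985]
ee_rot: [0.476, 0.751, 0.248, -0.385]
ft_force: [8.6, -8.9, 7.7]
grip_width: 0.444
grasp_force: 88.1
```

```bash
python3 st.py
```

```text
[ 0.52  0.76 -0.27  1.03 -0.55  1.99  0.63] [ 0.60420793 -0.08996689  0.29847352] [ 8.57441379 -8.89327918  7.67373126] [-0.58165638 -0.59929995 -0.33570015] 0.44412523912325547 88.09659004211426
psi 114.82760953728283 tilt 35.45396758093059 yz 0.005492695133222314 gp [ 0.60215572 -0.08553112  0.29499322]
```

Request:
{"name": "jog_arm", "arguments": {"increments": [[0,0,0,0,0,0,0.5],[0,0,0,0,0,0,1],[0,0,0,0,0,0,1],[0,0,0,0,0,0,1],[0,0,0,0,0,0,1]]}}

```text
clock: 12.47
position: [0.602, -0.0886, 0.2978]
ee_rot: [0.477, 0.749, 0.248, -0.387]
ft_force: [-0.5, -0.2, 0.5]
grip_width: 0.998
grasp_force: 0.0
```

Request:
{"name": "jog_arm", "arguments": {"increments": [[0,-0.0006,0,-0.098,0,0.069,1],[0.0001,-0.0012,0.0001,-0.197,0,0.138,1],[0.0002,-0.0017,0.0003,-0.295,0,0.206,1],[0.0003,-0.0023,0.0005,-0.393,0,0.275,1],[0.0005,-0.0028,0.0007,-0.491,0,0.344,1]]}}

```text
clock: 12.88
position: [0.5991, -0.0901, 0.2975]
ee_rot: [0.679, 0.572, 0.354, -0.295]
ft_force: [0.7, 0.5, 0.5]
grip_width: 0.998
grasp_force: 0.0
```

Request:
{"name": "jog_arm", "arguments": {"increments": [[0,-0.0006,0,-0.098,0,0.069,1],[0.0001,-0.0012,0.0001,-0.197,0,0.138,1],[0.0002,-0.0017,0.0003,-0.295,0,0.206,1],[0.0003,-0.0023,0.0005,-0.393,0,0.275,1],[0.0005,-0.0028,0.0007,-0.491,0,0.344,1]]}}

```text
clock: 13.3
position: [0.5961, -0.0888, 0.2976]
ee_rot: [0.817, 0.346, 0.426, -0.178]
ft_force: [0.3, 1.4, 0.3]
grip_width: 1.002
grasp_force: 0.0
```

```bash
python3 st.py; python3 -c "
from plan import *
plan([grasp(r(26),r(35),.293,-1)])"
```

```text
[ 0.69  0.14 -0.21  1.9  -1.07  1.07  0.25] [ 0.59610024 -0.08876784  0.29764772] [0.33506034 1.38269097 0.26789895] [-0.55824567  0.56893363  0.02352112] 1.0021421125479675 0.0
psi 45.55682989652896 tilt 34.97830187928189 yz 0.004640340238309171 gp [ 0.59954258 -0.08525793  0.29420813]
call [ 1.000e-04 -2.500e-03  2.200e-03 -2.797e-01 -1.200e-03  2.014e-01] q [ 0.66 -0.04 -0.26  2.09 -1.19  0.74  0.07] err 0.0000 0.000 at [ 0.596 -0.086  0.296]
```

Request:
{"name": "jog_arm", "arguments": {"increments": [[0,-0.0006,0,-0.093,0,0.067,1],[0.0001,-0.0012,0.0001,-0.187,0,0.134,1],[0.0002,-0.0017,0.001,-0.28,0,0.2,1],[0.0002,-0.0017,0.001,-0.28,0,0.2,1]]}}

```text
clock: 13.63
position: [0.5948, -0.0834, 0.2974]
ee_rot: [0.863, 0.202, 0.45, -0.104]
ft_force: [-0.2, 0.6, 0.7]
grip_width: 0.998
grasp_force: 0.0
```

Request:
{"name": "jog_arm", "arguments": {"increments": [[0,0,0,0,0,0,0],[0,0,0,0,0,0,-1],[0,0,0,0,0,0,-1],[0,0,0,0,0,0,-1],[0,0,0,0,0,0,-1]], "grip_force": 80}}

```text
clock: 14.05
position: [0.5961, -0.0864, 0.2974]
ee_rot: [0.863, 0.204, 0.45, -0.106]
ft_force: [-11.4, -0.1, 6.5]
grip_width: 0.446
grasp_force: 78.6
```

Request:
{"name": "jog_arm", "arguments": {"increments": [[0,0,0,0,0,0,-1],[0,0,0,0,0,0,-1]]}}

```text
clock: 14.22
position: [0.5961, -0.0864, 0.2975]
ee_rot: [0.863, 0.204, 0.45, -0.106]
ft_force: [-11.4, -0.8, 7.0]
grip_width: 0.444
grasp_force: 78.5
```

Request:
{"name": "jog_arm", "arguments": {"increments": [[0,0.0006,0,0.098,0,-0.069,-1],[0.0001,0.0012,0.0001,0.197,0,-0.138,-1],[0.0002,0.0017,0.0003,0.295,0,-0.206,-1],[0.0003,0.0023,0.0005,0.393,0,-0.275,-1]]}}

```text
clock: 14.55
position: [0.5977, -0.0887, 0.2975]
ee_rot: [0.789, 0.404, 0.412, -0.211]
ft_force: [7.7, 8.2, 1.8]
grip_width: 0.445
grasp_force: 86.0
```

```bash
python3 st.py
```

```text
[ 0.68  0.22 -0.2   1.8  -1.01  1.2   0.31] [ 0.59773753 -0.08874195  0.29748805] [7.67176648 8.2224811  1.83259115] [ 0.62839849 -0.74840869 -0.93962143] 0.44523657174653797 86.00749254226685
psi 54.21208043924702 tilt 34.864933043542145 yz 0.0008062497517384859 gp [ 0.60061645 -0.08474847  0.29405818]
```

Request:
{"name": "jog_arm", "arguments": {"increments": [[0,0.0006,0,0.098,0,-0.069,-1],[0.0001,0.0012,0.0001,0.197,0,-0.138,-1],[0.0002,0.0017,0.0003,0.262,0,-0.183,-1]]}}

```text
clock: 14.8
position: [0.5996, -0.0895, 0.2974]
ee_rot: [0.714, 0.525, 0.373, -0.274]
ft_force: [-4.5, 1.6, 8.5]
grip_width: 0.445
grasp_force: 87.2
```

```bash
python3 st.py
```

```text
[ 0.67  0.4  -0.21  1.58 -0.87  1.45  0.4 ] [ 0.59962361 -0.08953848  0.29744566] [-4.53120288  1.58319083  8.54400171] [0.73511044 0.32850634 0.22861806] 0.44544204252582464 87.23446011543274
psi 72.6201243114073 tilt 34.84207815209616 yz 0.00034972883910616703 gp [ 0.60109455 -0.08483892  0.29401776]
```

Request:
{"name": "jog_arm", "arguments": {"increments": [[0,0.0006,0,0.098,0,-0.069,-1],[0.0001,0.0012,0.0001,0.197,0,-0.138,-1],[0.0002,0.0017,0.0003,0.262,0,-0.183,-1]]}}

```text
clock: 15.05
position: [0.6015, -0.0898, 0.2975]
ee_rot: [0.622, 0.632, 0.325, -0.329]
ft_force: [-2.7, 0.6, 8.1]
grip_width: 0.447
grasp_force: 87.4
```

```bash
python3 st.py
```

```text
[ 0.62  0.57 -0.24  1.34 -0.74  1.69  0.49] [ 0.60153754 -0.0898296   0.2974847 ] [-2.73354091  0.58079808  8.10121676] [ 0.63642193  0.35651568 -0.06819432] 0.4469367708883042 87.40992665290833
psi 90.8625440099179 tilt 34.88001763549334 yz 0.0010283295534460613 gp [ 0.60146345 -0.08490805  0.29405354]
```

Request:
{"name": "jog_arm", "arguments": {"increments": [[0,0.0006,0,0.098,0,-0.069,-1],[0.0001,0.0012,0.0001,0.197,0,-0.138,-1],[0.0002,0.0017,0.0003,0.295,0,-0.206,-1],[0.0002,0.002,0.0004,0.328,0,-0.229,-1]]}}

```text
clock: 15.38
position: [0.6051, -0.0921, 0.2971]
ee_rot: [0.486, 0.743, 0.253, -0.384]
ft_force: [7.9, -16.6, 12.2]
grip_width: 0.446
grasp_force: 80.2
```

```bash
python3 st.py
```

```text
[ 0.53  0.76 -0.27  1.04 -0.56  1.98  0.61] [ 0.60506881 -0.0921373   0.29714183] [  7.86369119 -16.64577198  12.2436205 ] [-0.98191808 -0.58246686 -0.8748584 ] 0.44598589233655195 80.20230174064636
psi 113.4524547919601 tilt 35.28598310619897 yz 0.002356650108942593 gp [ 0.60311959 -0.08764422  0.29367589]
```

Request:
{"name": "jog_arm", "arguments": {"increments": [[0,0,0,0,0,0,0.5],[0,0,0,0,0,0,1],[0,0,0,0,0,0,1],[0,0,0,0,0,0,1],[0,0,0,0,0,0,1]]}}

```text
clock: 15.8
position: [0.6028, -0.0882, 0.297]
ee_rot: [0.486, 0.742, 0.253, -0.386]
ft_force: [0.7, -0.6, -0.2]
grip_width: 1.0
grasp_force: 0.0
```

Request:
{"name": "jog_arm", "arguments": {"increments": [[0,-0.0006,0,-0.098,0,0.069,1],[0.0001,-0.0012,0.0001,-0.197,0,0.138,1],[0.0002,-0.0017,0.0003,-0.295,0,0.206,1],[0.0003,-0.0023,0.0005,-0.393,0,0.275,1],[0.0005,-0.0028,0.0007,-0.491,0,0.344,1]]}}

```text
clock: 16.22
position: [0.5998, -0.0896, 0.297]
ee_rot: [0.686, 0.562, 0.357, -0.293]
ft_force: [-0.2, 0.8, 0.9]
grip_width: 1.0
grasp_force: 0.0
```

Request:
{"name": "jog_arm", "arguments": {"increments": [[0,-0.0006,0,-0.098,0,0.069,1],[0.0001,-0.0012,0.0001,-0.197,0,0.138,1],[0.0002,-0.0017,0.0003,-0.295,0,0.206,1],[0.0002,-0.0017,0.0003,-0.295,0,0.206,1]]}}

```text
clock: 16.55
position: [0.5962, -0.0872, 0.2969]
ee_rot: [0.776, 0.431, 0.403, -0.224]
ft_force: [-0.6, -0.2, -0.3]
grip_width: 0.998
grasp_force: 0.0
```

```bash
sed -i 's/\.600,-\.0835/.6005,-.085/' ik.py; python3 st.py; python3 -c "
from plan import *
plan([grasp(r(58),r(35),.293,-1)])"
```

```text
[ 0.69  0.26 -0.21  1.76 -0.97  1.25  0.33] [ 0.59616596 -0.08722902  0.29687922] [-0.62562608 -0.23411976 -0.30582739] [-0.71782069  0.41856337 -0.03805067] 0.9983368137976834 0.0
psi 58.15153165902064 tilt 35.05007276796152 yz -0.0006263814601022988 gp [ 0.59875785 -0.08305662  0.29343347]
call [-0.0008  0.0025 -0.0003 -0.0022  0.0009  0.0008] q [ 0.69  0.26 -0.21  1.76 -0.97  1.25  0.33] err 0.0000 0.000 at [ 0.598 -0.089  0.296]
```

Request:
{"name": "jog_arm", "arguments": {"increments": [[-0.0008,0.0025,0,0,0,0,0],[-0.0008,0.0025,0,0,0,0,-1],[-0.0008,0.0025,0,0,0,0,-1],[-0.0008,0.0025,0,0,0,0,-1],[-0.0008,0.0025,0,0,0,0,-1]], "grip_force": 100}}

```text
clock: 16.97
position: [0.5988, -0.0884, 0.2971]
ee_rot: [0.772, 0.435, 0.402, -0.228]
ft_force: [-25.1, -1.2, 13.9]
grip_width: 0.445
grasp_force: 99.0
```

Request:
{"name": "jog_arm", "arguments": {"increments": [[0,0,0,0,0,0,-1],[0,0,0,0,0,0,-1]]}}

```text
clock: 17.13
position: [0.5988, -0.0884, 0.2971]
ee_rot: [0.772, 0.435, 0.402, -0.228]
ft_force: [-23.4, -1.1, 13.1]
grip_width: 0.442
grasp_force: 99.0
```

```bash
python3 st.py
```

```text
[ 0.69  0.27 -0.21  1.75 -0.97  1.26  0.33] [ 0.59878114 -0.08839749  0.29708356] [-23.37711638  -1.0556821   13.09182648] [1.19406658 2.25627742 3.34185568] 0.44233443860152166 98.96768689155579
psi 58.99556611500064 tilt 34.91623054665898 yz -0.002603387763474463 gp [ 0.60131542 -0.08418048  0.29364929]
```

Request:
{"name": "jog_arm", "arguments": {"increments": [[0,0.0003,0,0.041,0,-0.029,-1],[0,0.0006,0,0.082,0,-0.057,-1],[0,0.0006,0,0.082,0,-0.057,-1]]}}

```text
clock: 17.38
position: [0.6, -0.088, 0.2974]
ee_rot: [0.749, 0.474, 0.39, -0.249]
ft_force: [-25.2, 6.3, 14.5]
grip_width: 0.442
grasp_force: 104.9
```

```bash
python3 st.py
```

```text
[ 0.69  0.33 -0.21  1.67 -0.93  1.34  0.36] [ 0.59997001 -0.08797916  0.29742163] [-25.21540763   6.33712196  14.48072053] [1.68401414 1.38057398 2.22594927] 0.44206193202036426 104.88953232765198
psi 64.9231180437789 tilt 34.80589710110266 yz -0.00297193276546448 gp [ 0.60205805 -0.08351699  0.29399684]
```

Request:
{"name": "jog_arm", "arguments": {"increments": [[0,0.0006,0,0.082,0,-0.057,-1],[0.0001,0.0011,0.0001,0.164,0,-0.115,-1],[0.0001,0.0011,0.0001,0.164,0,-0.115,-1]]}}

```text
clock: 17.63
position: [0.6009, -0.0874, 0.2978]
ee_rot: [0.695, 0.549, 0.364, -0.289]
ft_force: [-24.0, 5.0, 15.7]
grip_width: 0.444
grasp_force: 114.2
```

```bash
python3 st.py
```

```text
[ 0.67  0.44 -0.23  1.53 -0.84  1.5   0.42] [ 0.60092475 -0.08739107  0.29784572] [-23.96035111   5.00206981  15.72913703] [2.33837041 1.67304181 4.15347446] 0.44416982714526515 114.18183088302612
psi 76.74874462481988 tilt 34.673262423118175 yz -0.0024890434765885705 gp [ 0.60205584 -0.08258799  0.29443235]
```

Request:
{"name": "jog_arm", "arguments": {"increments": [[0,0.0006,0,0.082,0,-0.057,-1],[0.0001,0.0011,0.0001,0.164,0,-0.115,-1],[0.0001,0.0011,0.0001,0.164,0,-0.115,-1]]}}

```text
clock: 17.88
position: [0.6016, -0.0909, 0.2978]
ee_rot: [0.638, 0.615, 0.333, -0.322]
ft_force: [-27.1, -8.1, 19.1]
grip_width: 0.439
grasp_force: 102.0
```

```bash
python3 st.py
```

```text
[ 0.64  0.54 -0.24  1.37 -0.75  1.65  0.47] [ 0.60159456 -0.09088191  0.29775972] [-27.13402359  -8.09318595  19.05504351] [1.3697521  2.26622171 4.6278296 ] 0.43945313132685304 102.02218651771545
psi 88.0004914437995 tilt 34.845097082847985 yz -0.0017680995235582198 gp [ 0.60176637 -0.08596071  0.29433157]
```

Request:
{"name": "jog_arm", "arguments": {"increments": [[0,0.0006,0,0.082,0,-0.057,-1],[0.0001,0.0011,0.0001,0.164,0,-0.115,-1],[0.0001,0.0011,0.0001,0.164,0,-0.115,-1]]}}

```text
clock: 18.13
position: [0.6027, -0.0893, 0.2974]
ee_rot: [0.573, 0.676, 0.299, -0.355]
ft_force: [-24.3, -0.1, 12.8]
grip_width: 0.441
grasp_force: 112.3
```

```bash
python3 st.py
```

```text
[ 0.59  0.64 -0.26  1.23 -0.67  1.8   0.53] [ 0.6027093  -0.0893248   0.29736313] [-24.29785651  -0.13673769  12.75074615] [1.28199801 2.43545685 4.05228818] 0.4409163083286117 112.2977614402771
psi 99.58768257659845 tilt 34.73252429741198 yz -0.002125300608720293 gp [ 0.60188803 -0.08446275  0.29394466]
```

Request:
{"name": "jog_arm", "arguments": {"increments": [[0,0.0006,0,0.082,0,-0.057,-1],[0.0001,0.0011,0.0001,0.164,0,-0.115,-1],[0.0001,0.0011,0.0001,0.164,0,-0.115,-1]]}}

```text
clock: 18.38
position: [0.6049, -0.0921, 0.2973]
ee_rot: [0.505, 0.729, 0.262, -0.38]
ft_force: [-15.2, -12.9, 13.1]
grip_width: 0.437
grasp_force: 100.8
```

```bash
python3 st.py;  python3 - <<'E'
from h import *
c=snap('side','s5'); cv2.imwrite('pics/s5c.png',cv2.resize(c['color'][130:330,270:470,::-1],None,fx=3,fy=3,interpolation=cv2.INTER_CUBIC))
E
```

```text
[ 0.54  0.74 -0.28  1.07 -0.58  1.94  0.59] [ 0.60492182 -0.09206619  0.2973151 ] [-15.18632232 -12.8508164   13.11055679] [-0.09542371  1.49908788  3.1196374 ] 0.4366806920044482 100.84392428398132
psi 110.65402001638674 tilt 35.02390726244935 yz -0.0005087301117634446 gp [ 0.60318872 -0.08746851  0.29387159]
```

View pics/s5c.png

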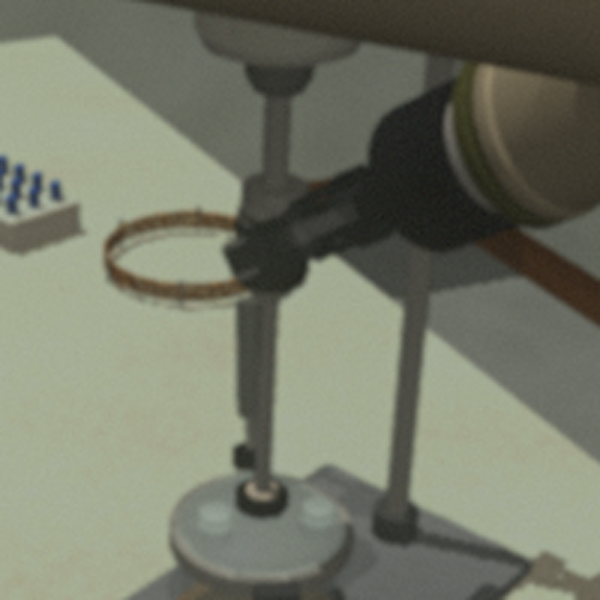

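Request:
{"name": "jog_arm", "arguments": {"increments": [[0,0,0,0,0,0,0.5],[0,0,0,0,0,0,1],[0,0,0,0,0,0,1],[0,0,0,0,0,0,1],[0,0,0,0,0,0,1]]}}

```text
clock: 18.85
position: [0.6054, -0.0897, 0.2964]
ee_rot: [0.508, 0.728, 0.265, -0.378]
ft_force: [0.2, 0.6, -0.2]
grip_width: 1.001
grasp_force: 0.0
```

Request:
{"name": "jog_arm", "arguments": {"increments": [[0,-0.0006,0,-0.098,0,0.069,1],[0.0001,-0.0012,0.0001,-0.197,0,0.138,1],[0.0002,-0.0017,0.0003,-0.295,0,0.206,1],[0.0003,-0.0023,0.0005,-0.393,0,0.275,1],[0.0005,-0.0028,0.0007,-0.491,0,0.344,1]]}}

```text
clock: 19.27
position: [0.6023, -0.0911, 0.2964]
ee_rot: [0.702, 0.542, 0.365, -0.282]
ft_force: [-0.2, 0.5, -0.3]
grip_width: 0.997
grasp_force: 0.0
```

Request:
{"name": "jog_arm", "arguments": {"increments": [[0,0,0,0,0,0,1],[0,0,0,0,0,0,1]]}}

```text
clock: 19.43
position: [0.6015, -0.0901, 0.2972]
ee_rot: [0.7, 0.546, 0.364, -0.283]
ft_force: [0.2, 0.0, 0.5]
grip_width: 1.001
grasp_force: 0.0
```

```bash
python3 st.py; python3 -c "
from plan import *
plan([grasp(r(76),r(35),.293,-1)])"
```

```text
[ 0.67  0.43 -0.23  1.53 -0.84  1.49  0.41] [ 0.6015263  -0.09007793  0.29722355] [0.19780756 0.01299    0.47948269] [-0.81855122  0.14243064  0.02677584] 1.0005436895822695 0.0
psi 75.8183745003711 tilt 35.03888164203286 yz 0.0013770031146471129 gp [ 0.60272987 -0.08531507  0.29377875]
call [-0.0008 -0.0022  0.0002  0.0026  0.0007 -0.0001] q [ 0.67  0.43 -0.23  1.54 -0.84  1.49  0.42] err 0.0000 0.000 at [ 0.599 -0.09   0.296]
```

Request:
{"name": "jog_arm", "arguments": {"increments": [[0,-0.002,0,0,0,0,0],[0,-0.002,0,0,0,0,-1],[0,-0.002,0,0,0,0,-1],[0,-0.002,0,0,0,0,-1],[0,-0.002,0,0,0,0,-1]], "grip_force": 120}}

```text
clock: 19.85
position: [0.6, -0.0896, 0.2969]
ee_rot: [0.699, 0.546, 0.364, -0.284]
ft_force: [-8.5, -2.6, 6.6]
grip_width: 0.437
grasp_force: 119.9
```

Request:
{"name": "jog_arm", "arguments": {"increments": [[0,0,0,0,0,0,-1],[0,0,0,0,0,0,-1]]}}

```text
clock: 20.02
position: [0.6, -0.0896, 0.2969]
ee_rot: [0.699, 0.546, 0.364, -0.284]
ft_force: [-7.2, -1.3, 4.4]
grip_width: 0.436
grasp_force: 120.3
```

```bash
python3 st.py
```

```text
[ 0.67  0.43 -0.23  1.53 -0.84  1.49  0.41] [ 0.59997797 -0.08959639  0.29687892] [-7.19766161 -1.26964796  4.39285847] [-0.20118149  0.88809345  1.12452863] 0.4355846681935775 120.25669455528259
psi 75.92979048144939 tilt 34.96859377113884 yz -8.602868114265805e-05 gp [ 0.6011733  -0.08482711  0.29344016]
```

Request:
{"name": "jog_arm", "arguments": {"increments": [[0,0.0003,0,0.041,0,-0.029,-1],[0,0.0006,0,0.082,0,-0.057,-1],[0,0.0006,0,0.082,0,-0.057,-1]]}}

```text
clock: 20.27
position: [0.6008, -0.0913, 0.2964]
ee_rot: [0.671, 0.58, 0.349, -0.302]
ft_force: [-14.7, -5.6, 5.2]
grip_width: 0.437
grasp_force: 120.9
```

```bash
python3 st.py
```

```text
[ 0.66  0.49 -0.24  1.46 -0.79  1.57  0.44] [ 0.60075516 -0.09129059  0.29640035] [-14.6503216   -5.59399045   5.17335064] [-0.97850853  0.14301664  0.84596999] 0.4373013301394741 120.88973879814148
psi 81.71650763742056 tilt 35.05584336668297 yz -0.00012786469963749214 gp [ 0.60146277 -0.08643027  0.2929541 ]
```

Request:
{"name": "jog_arm", "arguments": {"increments": [[0,0.0003,0,0.041,0,-0.029,-1],[0,0.0006,0,0.082,0,-0.057,-1],[0,0.0006,0,0.082,0,-0.057,-1]]}}

```text
clock: 20.52
position: [0.6014, -0.0911, 0.2971]
ee_rot: [0.641, 0.613, 0.334, -0.319]
ft_force: [-11.3, -8.1, 7.8]
grip_width: 0.434
grasp_force: 129.3
```

```bash
python3 st.py
```

```text
[ 0.64  0.54 -0.25  1.38 -0.75  1.64  0.47] [ 0.60136295 -0.09112208  0.29705824] [-11.2668279   -8.08962661   7.79079735] [-0.38994154  0.26246403  1.98753771] 0.43380815850779286 129.32109117507935
psi 87.4918124722653 tilt 35.009973423147 yz 0.00024206486615091505 gp [ 0.60157801 -0.08621248  0.29361592]
```

Request:
{"name": "jog_arm", "arguments": {"increments": [[0,0.0003,0,0.041,0,-0.029,-1],[0,0.0006,0,0.082,0,-0.057,-1],[0,0.0006,0,0.082,0,-0.057,-1]]}}

```text
clock: 20.77
position: [0.602, -0.0899, 0.2968]
ee_rot: [0.609, 0.644, 0.317, -0.337]
ft_force: [-11.5, -1.3, 6.2]
grip_width: 0.434
grasp_force: 134.8
```

```bash
python3 st.py
```

```text
[ 0.62  0.59 -0.26  1.31 -0.71  1.72  0.49] [ 0.60204633 -0.08990657  0.29684302] [-11.50621806  -1.26804513   6.23735804] [0.1236752  0.86560402 0.23280454] 0.434392516220996 134.81768131256104
psi 93.29596909819112 tilt 34.91859570451307 yz -0.001516654471926393 gp [ 0.60176348 -0.08499491  0.29340855]
```

Request:
{"name": "jog_arm", "arguments": {"increments": [[0,0.0003,0,0.041,0,-0.029,-1],[0,0.0006,0,0.082,0,-0.057,-1],[0,0.0008,0,0.123,0,-0.086,-1],[0,0.0008,0,0.123,0,-0.086,-1],[0,0.0008,0,0.123,0,-0.086,-1]]}}

```text
clock: 21.18
position: [0.6034, -0.0926, 0.2968]
ee_rot: [0.562, 0.687, 0.292, -0.357]
ft_force: [-2.7, -13.7, 7.3]
grip_width: 0.437
grasp_force: 121.6
```

```bash
python3 st.py
```

```text
[ 0.59  0.66 -0.27  1.2  -0.65  1.82  0.54] [ 0.6033991  -0.09261782  0.29684868] [ -2.72444083 -13.66000396   7.34317617] [-1.20039232 -0.14588089  0.72123638] 0.43702384662702276 121.60423994064331
psi 101.47181595965988 tilt 35.15310807723595 yz 7.733265056664163e-05 gp [ 0.60242343 -0.08781013  0.2933941 ]
```

Request:
{"name": "jog_arm", "arguments": {"increments": [[0,0.0003,0,0.041,0,-0.029,-1],[0,0.0006,0,0.082,0,-0.057,-1],[0,0.0008,0,0.123,0,-0.086,-1],[0,0.0008,0,0.123,0,-0.086,-1],[0,0.0008,0,0.123,0,-0.086,-1]]}}

```text
clock: 21.6
position: [0.6048, -0.0924, 0.2965]
ee_rot: [0.509, 0.727, 0.264, -0.377]
ft_force: [1.1, -12.7, 4.5]
grip_width: 0.433
grasp_force: 129.2
```

```bash
python3 st.py
```

```text
[ 0.55  0.73 -0.28  1.08 -0.58  1.93  0.59] [ 0.60475626 -0.09243367  0.296536  ] [  1.10211555 -12.67347923   4.50997975] [-1.40611997 -0.75516787 -0.4908567 ] 0.4329772033065185 129.24337148666382
psi 109.97953808803958 tilt 35.199937556128 yz 9.125981638447023e-05 gp [ 0.60308103 -0.08782588  0.29307741]
```

Request:
{"name": "jog_arm", "arguments": {"increments": [[0,0,0,0,0,0,0.5],[0,0,0,0,0,0,1],[0,0,0,0,0,0,1],[0,0,0,0,0,0,1],[0,0,0,0,0,0,1]]}}

```text
clock: 22.02
position: [0.6038, -0.0892, 0.2965]
ee_rot: [0.507, 0.727, 0.264, -0.379]
ft_force: [-1.1, 0.3, -0.7]
grip_width: 1.001
grasp_force: 0.0
```

Request:
{"name": "jog_arm", "arguments": {"increments": [[0,0,-0.02,0,0,0,1],[0,0,-0.05,0,0,0,1],[0,0,-0.08,0,0,0,1],[0,0,-0.11,0,0,0,1],[0,0,-0.14,0,0,0,1]]}}

```text
clock: 22.43
position: [0.625, -0.1391, 0.3314]
ee_rot: [0.502, 0.73, 0.253, -0.387]
ft_force: [0.8, 1.0, -2.2]
grip_width: 1.001
grasp_force: 0.0
```

Request:
{"name": "jog_arm", "arguments": {"increments": [[0,0,-0.03,0,0,0,1],[0,0,-0.06,0,0,0,1],[0,0,-0.06,0,0,0,1],[0,0,-0.06,0,0,0,1]]}}

```text
clock: 22.77
position: [0.629, -0.2142, 0.3735]
ee_rot: [0.546, 0.708, 0.296, -0.335]
ft_force: [1.9, 5.8, -2.7]
grip_width: 1.0
grasp_force: 0.0
```

```bash
python3 st.py;  python3 - <<'E'
from h import *
c=snap('side','s6'); t=snap('top','t6')
a=cv2.imread('pics/side0.png')[180:330,320:400]; b=c['color'][180:330,320:400,::-1]
cv2.imwrite('pics/cmp.png',cv2.resize(np.hstack([a,b]),None,fx=4,fy=4,interpolation=cv2.INTER_CUBIC))
cv2.imwrite('pics/both.png',cv2.resize(np.hstack([c['color'],t['color']])[:,:,::-1],(800,300),interpolation=cv2.INTER_AREA))
E
```

```text
[ 0.83  0.92 -0.79  0.71 -0.28  2.06  0.33] [ 0.62901829 -0.21420232  0.37353059] [ 1.89076251  5.76309558 -2.73026086] [-0.7118605  -0.26011637 -0.11581872] 0.9998844177593371 0.0
psi 100.87464417077791 tilt 36.834996953970986 yz 0.053731606188414716 gp [ 0.6281123  -0.20948637  0.36993352]
```

View pics/cmp.png

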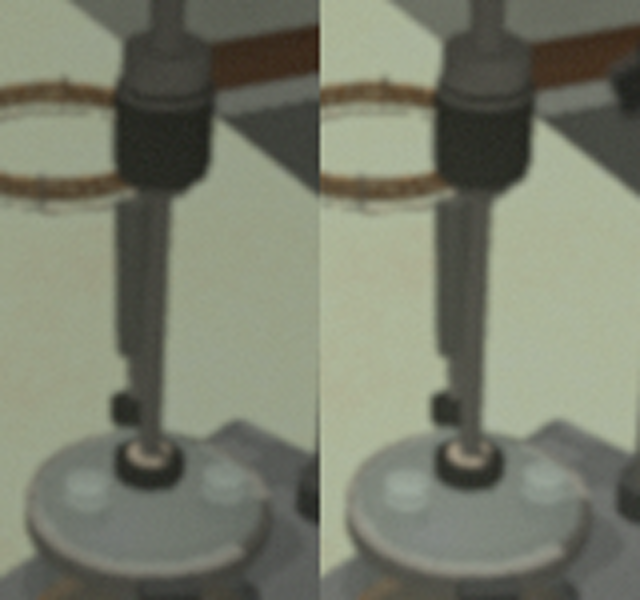

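View pics/both.png

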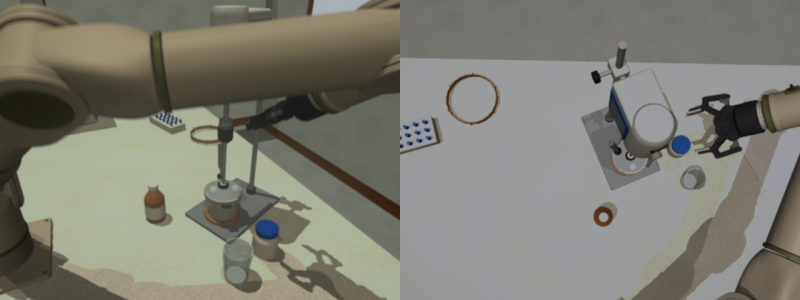

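The comparison crop shows the vessel, probe and chuck unchanged. In the top view, bottle, beaker and jar stand where they were, and the gripper is clear of the stirrer. Joint 6 is close to its limit, so I'll ease off.

```bash
python3 - <<'E'
from plan import *
print(get_obs()['joint_pos'])
plan([(np.array([.60,-.25,.38]),Rt(r(80),r(40),-1))])
E
```

```text
[ 0.83140074  0.90641855 -0.76484808  0.70254266 -0.33469313  2.05833989
  0.33213697]
call [-0.02   -0.0365 -0.0212 -0.265  -0.0856  0.3003] q [ 1.04  0.69 -0.71  1.03 -0.42  1.77  0.19] err 0.0000 0.000 at [ 0.6  -0.25  0.38]
```

Request:
{"name": "jog_arm", "arguments": {"increments": [[-0.004,-0.007,-0.004,-0.053,-0.017,0.06,1],[-0.008,-0.015,-0.008,-0.106,-0.034,0.12,1],[-0.012,-0.022,-0.013,-0.159,-0.051,0.18,1],[-0.016,-0.029,-0.017,-0.212,-0.068,0.24,1],[-0.02,-0.036,-0.021,-0.265,-0.086,0.3,1]]}}

```text
clock: 23.28
position: [0.6013, -0.2427, 0.3817]
ee_rot: [0.691, 0.585, 0.324, -0.274]
ft_force: [0.2, 0.0, 0.9]
grip_width: 1.005
grasp_force: 0.0
```

Request:
{"name": "jog_arm", "arguments": {"increments": [[0,0,0,0,0,0,1],[0,0,0,0,0,0,1],[0,0,0,0,0,0,1]]}}

```text
clock: 23.53
position: [0.6017, -0.2426, 0.3813]
ee_rot: [0.69, 0.587, 0.323, -0.274]
ft_force: [0.7, 0.4, -0.8]
grip_width: 1.002
grasp_force: 0.0
```

```bash
python3 st.py; python3 - <<'E'
from h import *
T=optics.camera('top'); P=cloud(T); print(np.abs(get_obs()['joint_velocities']).max())
for n,(u,v,z0,z1) in dict(bottle=(325,347,.10,.14),jar=(449,232,.07,.1),beaker=(468,286,.085,.105)).items():
    q=P[v-30:v+30,u-30:u+30].reshape(-1,3); q=q[(q[:,2]>z0)&(q[:,2]<z1)]; print(n,len(q),(q.min(0)+q.max(0))/2)
E
```

```text
[ 1.05  0.7  -0.74  1.03 -0.41  1.77  0.19] [ 0.60165998 -0.24258206  0.38128238] [ 0.7226182   0.43721469 -0.81396415] [-0.7463259   0.12001546  0.03571613] 1.002110788505539 0.0
psi 80.7224643154344 tilt 39.827760435375396 yz 0.0015417292481698652 gp [ 0.60240285 -0.23803449  0.37743949]
0.01225810348042158
bottle 239 [4.13187096e-01 1.94047219e-04 1.15590410e-01]
jar 724 [ 0.64538496 -0.24642038  0.08159277]
beaker 306 [ 0.53486866 -0.28729083  0.09264887]
```

Bystanders have not moved, the arm is clear and still.

```bash
python3 -c "
from workcell import workorder
print(workorder.hand_in())"
```

```text
the job is handed in; nothing more can be done
None
```

I've handed the job in: the shaft is up against its stop in the chuck, and the sleeve is turned counter-clockwise until the fingers slipped on it, which I took as its end stop because the sleeve angle could not be seen. The gripper is open and clear, the vessel and probe look untouched, and the bottle, beaker and jar have not moved.

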